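Put slide magazines into the dry box, close it and purge it

TASK

Lift the cover plate off the dry box's port and lay it aside flat on the bench, then put every slide magazine away in the box: tilt each to pass the port, level it inside and leave it upright, flat on the chamber floor. Lay the cover back over the port, pushed square and flush against both locating rails, then push the purge pump's spring-return slide right to its end and let it snap back. Do not shift the tape roll, jar, loupe or tweezers.

Things in the scene. Friction and masses are not known exactly. Their poses are not given: they have to be found in the camera images.
- dry_box: low white cabinet with a grey deck, fixed; outside x -124..82, y -155..97, deck top z 90 (mm, this frame). Origin on the bench under the middle of the port; x away from the robot, y left, z up. On the right of the deck stands the purge pump: its slide works along x at y -128, x -124..-20; behind it, x -8..76, y -145..-102, the barrel and pipe reach z 133
- port (a point): middle of the port, in the plane of the deck's top (90 mm over the bench), axes as dry_box's. The port is open, 120 (x) x 150 mm (y). The deck round it is 5 mm thick, its underside 85 mm over the bench
- chamber (a point): point of the chamber's floor under the middle of the port, 8 mm over the bench, axes as dry_box's. Chamber in this frame: x -118..76, y -85..85 mm, 77 mm high under the deck; so it runs 58 mm on under the near side of the deck but only 16 mm under the far side and 10 mm under the left and right sides
- cover_home (a point): where the cover's origin lies when the cover is on the deck over the port, flush with both rails (same axes as dry_box's). The two aluminium locating rails, 8 mm wide and 10 mm high, stand on the deck: one along its far side, inner face at x 74 from here, one along its left side, inner face at y 89
- purge_slide (a joint): travel (m) of the purge pump's spring-return slide: 0 at rest (sprung out towards the robot), 0.045 pushed fully home in the box's +x direction. The spring pushes back with 3 N at rest and 8.4 N at the end
- purge_pad (a point): centre of the near face of the slide's upright black thrust plate (36 mm wide in y, 40 mm high, 9 mm thick, standing 6 to 46 mm over the deck), the face to push; the point moves with the slide, axes as dry_box's
- cover: bare aluminium cover plate, 148 (x) x 178 (y) x 8 mm, 320 g, alike turned half round. Black bridge handle across its middle: bar 14 (x) x 70 (y) x 10 mm, top 42 mm above the underside, on two 12 mm posts 56 mm apart. Origin: centre of the underside, z up. Starts askew over the port; the bench at x 0.34..0.52, y -0.40..-0.20 m (front right) is clear to lay it on
- magazine_1: slide magazine: grey trough 160 (x) x 36 (y) x 30 mm (z) with a row of glass slides, alike end for end, 160 g. Over its middle a grip bridge: a bar 34 (x) x 12 (y) x 12 mm, from 60 to 72 mm above the underside, on two posts 6 mm thick. Origin: centre of the underside, x along it, z up. Starts upright on the bench; may be absent (None)
- magazine_2: slide magazine: grey trough 160 (x) x 36 (y) x 30 mm (z) with a row of glass slides, alike end for end, 160 g. Over its middle a grip bridge: a bar 34 (x) x 12 (y) x 12 mm, from 60 to 72 mm above the underside, on two posts 6 mm thick. Origin: centre of the underside, x along it, z up. Starts upright on the bench; may be absent (None)
- magazine_3: slide magazine: grey trough 160 (x) x 36 (y) x 30 mm (z) with a row of glass slides, alike end for end, 160 g. Over its middle a grip bridge: a bar 34 (x) x 12 (y) x 12 mm, from 60 to 72 mm above the underside, on two posts 6 mm thick. Origin: centre of the underside, x along it, z up. Starts upright on the bench; may be absent (None)
- tape_roll: bystander: roll of masking tape lying flat, 98 mm across, 25 mm high; origin at the centre of its underside
- jar: bystander: brown jar with a white screw lid, 60 mm across, 72 mm high; origin at the centre of its underside
- loupe: bystander: black stand loupe, 39 mm across, 34 mm high; origin at the centre of its underside
- tweezers: bystander: steel tweezers lying on the bench, 140 mm long (y), 16 mm wide, 9 mm high; origin at the middle of the underside

How it is judged (in metres and radians):
On the way, in this order (a step that is already met when the one before it is completed fails the run):
1. the cover lies flat on the bench (height (world z) of cover below 0.02 m and angle between cover's own z axis and vertical below 0.1 rad and linear speed of cover below 0.02 m/s), for 0.2 s.
2. every magazine stands level on the floor of the chamber (z of magazine_1 in the frame of dry_box between 0.004 and 0.013 m and angle between each of magazine_1, magazine_2, magazine_3's own z axis and vertical below 0.07 rad and x of magazine_1 in the frame of dry_box between -0.06 and 0.02 m and y of magazine_1 in the frame of dry_box between -0.085 and 0.085 m and linear speed of each of magazine_1, magazine_2, magazine_3 below 0.02 m/s and z of magazine_2 in the frame of dry_box between 0.004 and 0.013 m and x of magazine_2 in the frame of dry_box between -0.06 and 0.02 m and y of magazine_2 in the frame of dry_box between -0.085 and 0.085 m and z of magazine_3 in the frame of dry_box between 0.004 and 0.013 m and x of magazine_3 in the frame of dry_box between -0.06 and 0.02 m and y of magazine_3 in the frame of dry_box between -0.085 and 0.085 m), for 0.2 s.
3. the cover lies on the deck over the port, square and flush against both rails (x of cover in the frame of dry_box between -0.0025 and 0.0025 m and y of cover in the frame of dry_box between -0.0025 and 0.0025 m and z of cover in the frame of dry_box between 0.087 and 0.093 m and angle between the x axis of cover and the x axis of dry_box, either way round below 0.02 rad and angle between cover's own z axis and vertical below 0.03 rad and linear speed of cover below 0.02 m/s), for 0.2 s.
4. with the cover in place, the purge slide is pushed to its end (all of step 3 and value of joint purge_slide above 0.042 m), for 0.05 s.
At the end, for the whole second after the job is handed in: All magazines present stand at rest on the chamber floor (within 4 mm), upright within 4 degrees; the cover lies on the deck within 2.5 mm of flush with each rail, square within 1.1 degrees; the purge slide, pushed past 42 of its 45 mm with the cover on, is back within 3 mm of rest (all of step 2 and all of step 3 and value of joint purge_slide below 0.003 m); the robot touches nothing.
It fails at once if a bystander (tape roll, jar, loupe or tweezers) is shifted more than 4 cm (distance of any of tape_roll, jar, loupe, tweezers from where it was at the start of the episode above 0.04 m).
Of magazine_1, magazine_2, magazine_3 only 2 to 3 are there at a start; the rules pass over those that are not, and their reading is None.
At some moment in a run one of magazine_1, magazine_2, magazine_3, cover may be knocked a few centimetres aside while the robot is not near it.
Once in a run the grip may slacken for a moment while it holds something.
It also fails if it takes over 210 s, if anything falls off the work surface, if the arm or the gripper's body presses on something with over 40 N, if the wrist force passes 120 N, or if a joint passes its speed limit or range.

ROBOT

A 6-joint arm with a two-finger parallel gripper is mounted at the origin on a cart in front of the work surface, level with it; the furniture and walls round the work are solid. World frame = base frame: x ahead of the robot, y to its left, z up, the work surface at z = 0. Lengths are in m, angles in degrees, forces in N, time in s.
With the tool pointing down it reaches from about 0.3 to 0.75 m from the base axis. Payload 8.5 kg.
Tool frame: the origin (TCP) lies on the centre line of the jaws, within the pads' length; the fingertips stand 11 mm ahead of it and the grasp point (between the pads) lies 8 mm behind it; z points along the fingers, y is the line along which they close (so a half turn about z gives the same grasp; the last joint's range is limited). The gripper opens to 85 mm and grips with 20 to 120 N. Pads are 22 mm wide; open, the fingers measure 114 mm over their backs; the gripper's body (76 mm by 85 mm) begins 54 mm behind the grasp point. The pads swing forward as they close: fully open they stand 13 mm farther back than shut.
Start: joints at [60.774, 21.807, 74.336, -0, 83.858, -12.336], TCP at [0.16, 0.526, 0.242] pointing down, gripper open.
Joint ranges: [-178.18, 178.18], [-50.72, 133.34], [12.68, 142.11], [-81.47, 261.47], [9.98, 163.14], [-165.26, 165.26]. Speed limits (degrees/s): [136.94, 136.94, 180, 180, 180, 180].

INTERFACE

Orientations are given as a 3x3 rotation matrix whose columns are the frame's x, y, z axes.
In Python, from rig import env, viewer, workorder gives the robot as it stands (env), with the cameras (viewer) and the job (workorder).
- The arm moves only by the shell command python3 nudge.py 'ROWS' [FORCE]. ROWS is one flat JSON list of numbers that holds 1 to 10 rows one after another, with no inner brackets; each row has 5 numbers: dx, dy, dz in m, then a turn about the tool's z in degrees, then the finger opening in m; each row shifts and turns the commanded pose from where the row before left it, along the tool's axes as they then stand; what a row does not reach is not made up. A row lasts 1/10 s, in which the tool goes at most 0.05 m and 8.59 degrees, less where a joint would pass 70% of its speed; a pose out of reach is approached as far as the arm can. The fingers move at their own pace and stop on an object; FORCE is the grip in N (left out, the last holds). Time passes only in rows, so rows that do not move let the fingers close. It prints the time, the measured TCP pose, the force, the opening and the grip force at its end. Input that does not fit is refused with a message, and nothing moves.
- env.observe(): the state, without advancing time (a new reading comes with each control period).
- viewer.get_image(name): name is "scene" or "top" or "wrist"; returns a dict with "pixels" (420x560x3 uint8, red, green, blue), "K" (3x3 intrinsics, pixels), "extrinsics" (4x4, takes a point from world to camera coordinates). Camera axes: x right, y down, z forward; pixel columns grow to the right and rows downward; lengths in m; the calibration is good to about 2 mm. The wrist camera is an equidistant fisheye: a pixel r from the principal point sees the ray r / f radians off the axis. A picture is of the moment at which its call begins. There is no depth.
- workorder.close_job(): hands the job in; it is judged then, once.
The state is a dict: "time_s": time; "q": joint angles; "qvel": joint speeds; "joint_efforts": joint torques, N m; "position": TCP position; "tool_rot": TCP orientation; "ft_force": force on the tool from outside, world axes, zero at the start; "wrist_torque": the same for the moment, N m; "grip_width": finger opening in m; "gripper_force": force on a finger pad.
Only numpy, scipy, OpenCV 4.12 (cv2) and the standard library are available. Lean on these libraries where they do the work, as an engineer would, in place of code of your own. Each camera call takes 0.05 s, during which the arm holds its last target. There are 200 camera calls.

## Working session

There is one attempt and no reset: what is moved stays moved. The work goes in short steps, Python scripts to look and compute and a shell command to move; the robot and the scene stay as the last step left them, time stands still between calls to the robot, and variables do not carry over. Pictures are saved under pics/ and viewed, at most 14 in all, crops included, and the job is handed in when it is done.

```bash
ls; mkdir -p pics; cat > h.py <<'E'
import numpy as np, cv2
from rig import env, viewer, workorder
def grab(name, fn=None):
    d=viewer.get_image(name)
    if fn: cv2.imwrite('pics/'+fn+'.png', d["pixels"][:,:,::-1])
    np.savez('/tmp/'+name+'.npz',**{k:d[k] for k in("pixels","K","extrinsics")})
    return d
def ray(d,u,v,fish=False):
    K=np.array(d["K"]);E=np.array(d["extrinsics"])
    x=(u-K[0,2])/K[0,0];y=(v-K[1,2])/K[1,1]
    if fish:
        r=np.hypot(x,y);s=np.sinc(r/np.pi); c=np.array([x*s,y*s,np.cos(r)])
    else: c=np.array([x,y,1.])
    R=E[:3,:3]; return -R.T@E[:3,3], R.T@c
def onz(d,u,v,z,fish=False):
    o,r=ray(d,u,v,fish); return o+r*(z-o[2])/r[2]
def tri(rs):
    A=np.zeros((3,3));b=np.zeros(3)
    for o,r in rs:
        r=r/np.linalg.norm(r);P=np.eye(3)-np.outer(r,r);A+=P;b+=P@o
    return np.linalg.solve(A,b)
def proj(d,p,fish=False):
    K=np.array(d["K"]);E=np.array(d["extrinsics"]);c=E[:3,:3]@np.array(p)+E[:3,3]
    if fish:
        t=np.arctan2(np.hypot(c[0],c[1]),c[2]);n=np.hypot(c[0],c[1])+1e-12
        return K[0,2]+K[0,0]*t*c[0]/n, K[1,2]+K[1,1]*t*c[1]/n
    return K[0,2]+K[0,0]*c[0]/c[2],K[1,2]+K[1,1]*c[1]/c[2]
E
python3 - <<'E'
from h import *
np.set_printoptions(precision=4,suppress=True)
a=grab("top","top0");b=grab("scene","scene0");w=grab("wrist","wrist0")
for d in(a,b,w):
    o,r=ray(d,280,210); print(d["K"][0][0],o,r)
s=env.observe();print(s["position"],s["tool_rot"],s["grip_width"])
E
```

```text
nudge.py
pics
rig.py
537.4063454025488 [0.3454 0.0005 1.6295] [ 0.0997 -0.0019 -0.9951]
444.1005422415727 [-0.2047 -0.6547  0.53  ] [ 0.6695  0.5957 -0.4442]
325.19226210127806 [0.0975 0.5457 0.375 ] [ 0.2551 -0.0747 -0.964 ]
[0.1597 0.5261 0.2419] [[-0.9569  0.2905 -0.0005]
 [ 0.2905  0.9569 -0.0009]
 [ 0.0002 -0.0011 -1.    ]] 0.08565569047182074
```

View pics/top0.png

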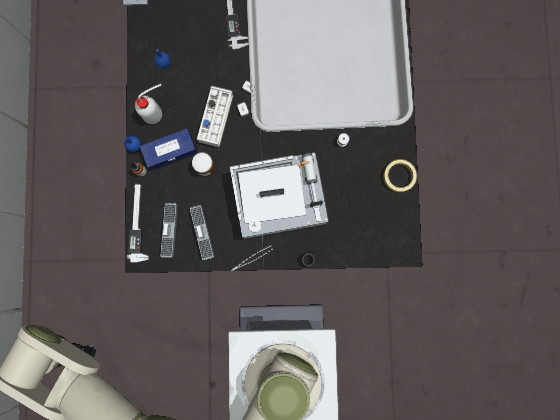

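View pics/scene0.png

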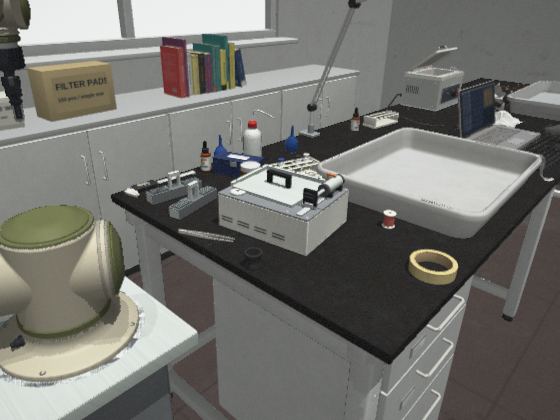

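Top view: box around (278,195) turned a few degrees, cover handle at (270,193), pump on the right (312,185); two magazines at (168,230) and (202,233); bystanders jar (203,163), tape (400,176), tweezers (253,257), loupe (308,260). The scene view confirms exactly two magazines, upright, and the cover on the box.

```bash
python3 - <<'E'
from h import *
np.set_printoptions(precision=4,suppress=True)
d=np.load('/tmp/top.npz')
for n,u,v,z in[("handle",270,193,.132),("m1",168,230,.06),("m2",202,233,.06),("jar",203,163,.07),("loupe",308,260,.03),("tw",253,257,.005),("tape",400,176,.02),("boxNL",241,237,.09),("boxFL",232,165,.1),("boxFR",316,154,.09),("boxNR",327,226,.09)]:
    print(n,onz(d,u,v,z)[:2])
im=d["pixels"]; c=cv2.resize(im[140:280,120:340],None,fx=3.6,fy=3.6,interpolation=cv2.INTER_CUBIC); cv2.imwrite('pics/topc.png',c[:,:,::-1])
E
```

```text
(no output)
```

View pics/topc.png

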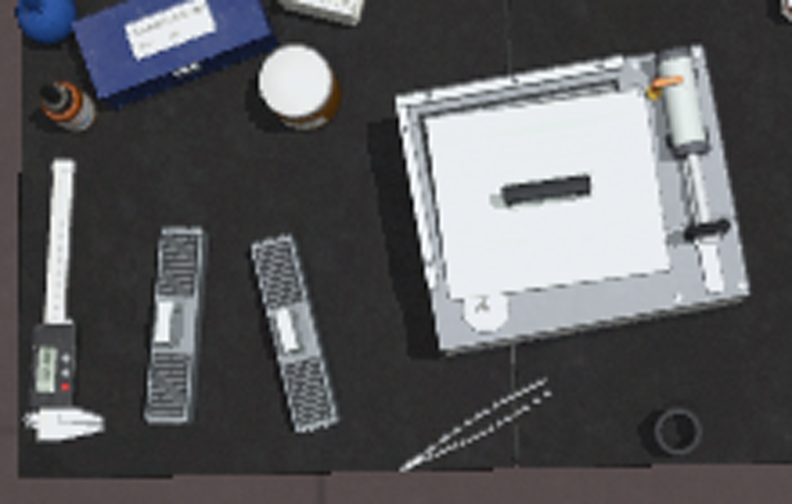

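Magazines are at about (0.451,0.326) and (0.440,0.227). The box is turned about +10.5°, the handle is near (0.544,0.025), and the pump is on the right side. Next I go above the box with the wrist camera.

```bash
cat >> h.py <<'E'
def to(x,y,z,ang=None):
    s=env.observe();R=np.array(s["tool_rot"]);p=np.array(s["position"])
    a=np.degrees(np.arctan2(R[1,1],R[0,1]))
    print("t",s["time_s"],"pos",p.round(4),"yang",round(a,2),"w",round(s["grip_width"],4),"f",np.round(s["ft_force"],1))
    d=R.T@(np.array([x,y,z])-p); 
    t=0 if ang is None else -((ang-a+90)%180-90)
    print("tool delta",d.round(4),"turn",round(t,2))
E
python3 nudge.py '[-0.035,-0.0267,-0.008,0,0.085,-0.035,-0.0267,-0.008,0,0.085,-0.035,-0.0267,-0.008,0,0.085,-0.035,-0.0267,-0.008,0,0.085,-0.035,-0.0267,-0.008,0,0.085,-0.035,-0.0267,-0.008,0,0.085,-0.035,-0.0267,-0.008,0,0.085]'
python3 nudge.py '[-0.035,-0.0267,-0.008,0,0.085,-0.035,-0.0267,-0.008,0,0.085,-0.035,-0.0267,-0.008,0,0.085,-0.035,-0.0267,-0.008,0,0.085,-0.035,-0.0267,-0.008,0,0.085,-0.035,-0.0267,-0.008,0,0.085,0,0,0,8.5,0.085,0,0,0,8.5,0.085,0,0,0,8.5,0.085]'
python3 nudge.py '[0,0,0,8.5,0.085,0,0,0,8.5,0.085,0,0,0,8.5,0.085,0,0,0,8.5,0.085]'
python3 -c "
from h import *
to(.5,.02,.35,10.5); grab('wrist','w1'); d=np.load('/tmp/wrist.npz'); print(ray(d,280,210,True),d['extrinsics'].round(3))"
```

```text
time_s: 0.85
position: [0.3405, 0.2746, 0.2986]
tool_rot: [[-0.957, 0.29, -0.0], [0.29, 0.957, -0.0], [0.0, -0.0, -1.0]]
ft_force: [1.0, 0.3, -0.3]
grip_width: 0.0846
gripper_force: 0.0
time_s: 1.75
position: [0.4944, 0.0615, 0.3459]
tool_rot: [[-0.734, 0.679, -0.001], [0.679, 0.734, 0.0], [0.001, -0.0, -1.0]]
ft_force: [0.1, 0.3, -0.1]
grip_width: 0.0849
gripper_force: 0.0
time_s: 2.15
position: [0.4942, 0.0619, 0.3461]
tool_rot: [[-0.229, 0.973, -0.001], [0.973, 0.229, 0.0], [0.0, -0.001, -1.0]]
ft_force: [0.3, 0.6, 0.1]
grip_width: 0.085
gripper_force: 0.0
t 2.15 pos [0.4942 0.0619 0.3461] yang 13.26 w 0.085 f [0.3 0.6 0.1]
tool delta [-0.0421 -0.004  -0.0039] turn 2.76
(array([0.48004025, 0.12652869, 0.47933822]), array([ 0.06363984, -0.25817827, -0.96399894])) [[ 0.973  0.229 -0.001 -0.496]
 [ 0.221 -0.94   0.261 -0.112]
 [ 0.059 -0.254 -0.965  0.467]
 [ 0.     0.     0.     1.   ]]
```

View pics/w1.png

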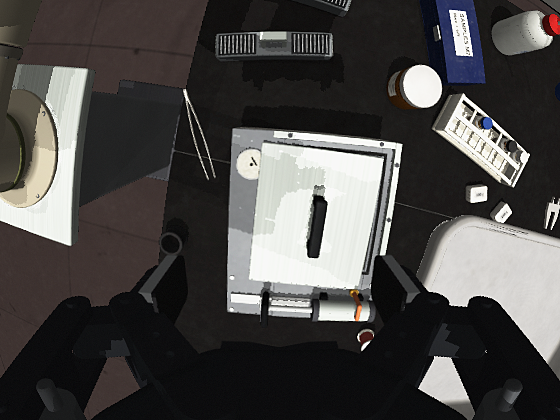

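Wrist view: the box spans roughly (230,128)–(402,313), with rails on its top (left side) and right (far side) edges. The handle is at (316,226), the cover corners near (262,142), (384,152) and (360,286), and the pump runs along the bottom from (232,300) to (370,308). A second viewpoint will give heights.

```bash
cp /tmp/wrist.npz /tmp/w1.npz
python3 nudge.py '[-0.04,0.015,0,2.7,0.085,-0.04,0.015,0,0,0.085,0,0,0,0,0.085,0,0,0,0,0.085]' >/dev/null
cat >> h.py <<'E'
def comp(m,u,v,rad=6):
    n,l,st,c=cv2.connectedComponentsWithStats(m.astype(np.uint8)); 
    w=l[v-rad:v+rad+1,u-rad:u+rad+1]; ids=w[w>0]; i=np.bincount(ids).argmax(); return (l==i).astype(np.uint8)
def rect(m):
    c=max(cv2.findContours(m,cv2.RETR_EXTERNAL,cv2.CHAIN_APPROX_NONE)[0],key=cv2.contourArea)
    return c,cv2.minAreaRect(c)
E
python3 - <<'E'
from h import *
grab('wrist','w2'); to(.5,.02,.3,10.5)
W=[np.load('/tmp/w1.npz'),np.load('/tmp/wrist.npz')]
np.set_printoptions(precision=4,suppress=True)
d=W[1]
print(proj(d,[.541,.028,.12],True), proj(W[0],[.541,.025,.132],True))
E
```

```text
t 2.65 pos [ 0.5404 -0.0096  0.3461] yang 11.0 w 0.085 f [0.7 0.5 0.5]
tool delta [ 0.0368 -0.034   0.0462] turn 0.5
(np.float64(285.1936322105146), np.float64(148.40247524282347)) (np.float64(311.12210001068627), np.float64(224.5451906462163))
```

View pics/w2.png

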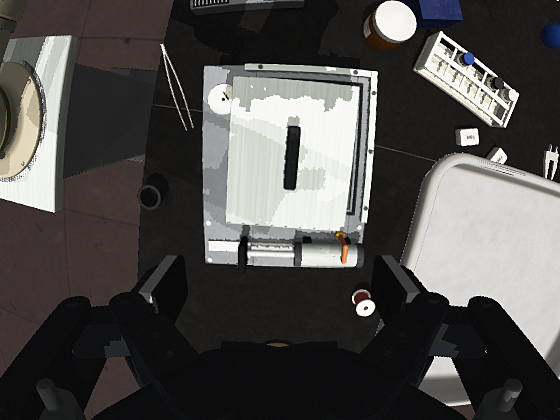

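Second view: handle at (291,157), box corners near (203,66), (377,71), (206,264) and (364,268).

```bash
cp /tmp/wrist.npz /tmp/w2.npz; python3 - <<'E'
from h import *
np.set_printoptions(precision=4,suppress=True)
W=[np.load('/tmp/w1.npz'),np.load('/tmp/w2.npz')]
res=[]
for d,(hu,hv),(bu,bv) in zip(W,[(316,226),(291,157)],[(245,200),(215,130)]):
    g=cv2.cvtColor(d["pixels"],cv2.COLOR_RGB2GRAY)
    c,r=rect(comp(g<60,hu,hv)); print("handle",r)
    box=cv2.boxPoints(r); box=box[np.argsort(box[:,1])]
    e1,e2=box[:2].mean(0),box[2:].mean(0)
    res.append((r[0],e1,e2))
    m=comp(cv2.morphologyEx((g>75).astype(np.uint8),cv2.MORPH_CLOSE,np.ones((5,5))),bu,bv)
    c,r=rect(m); h=cv2.convexHull(c); ap=cv2.approxPolyDP(h,4,True)[:,0]
    print("box",cv2.contourArea(c),ap.tolist())
    for q in ap: print(q,onz(d,*map(float,q),.09,True)[:2])
for k in range(3): print(tri([ray(d,*map(float,res[i][k]),True) for i,d in enumerate(W)]))
for i,d in enumerate(W): print([onz(d,*map(float,res[i][k]),.132,True)[:2] for k in range(3)])
E
```

```text
handle ((316.2848205566406, 226.55386352539062), (14.190320014953613, 62.36017990112305), 8.32564926147461)
box 28056.5 [[233, 128], [402, 144], [399, 203], [371, 321], [260, 320], [227, 311]]
[233 128] [0.4279 0.1081]
[402 144] [0.6346 0.1404]
[399 203] [0.6535 0.0666]
[371 321] [ 0.676  -0.1127]
[260 320] [ 0.5155 -0.1434]
[227 311] [ 0.4668 -0.14  ]
handle ((291.3930969238281, 157.28277587890625), (13.121186256408691, 63.28065872192383), 4.763641834259033)
box 32378.0 [[204, 66], [255, 63], [377, 71], [361, 265], [205, 261]]
[204  66] [0.4271 0.1078]
[255  63] [0.4873 0.1205]
[377  71] [0.6326 0.1434]
[361 265] [ 0.672  -0.1049]
[205 261] [ 0.4658 -0.1385]
[0.55   0.0195 0.1171]
[0.5467 0.0548 0.1086]
[ 0.5527 -0.0139  0.1313]
[array([0.5473, 0.024 ]), array([0.543 , 0.0597]), array([ 0.5523, -0.0139])]
[array([0.549 , 0.0208]), array([0.5451, 0.0545]), array([ 0.5529, -0.0136])]
```

```bash
python3 -c "
from h import *
to(.5495,.0205,.119,6.8)"
```

```text
t 2.65 pos [ 0.5404 -0.0096  0.3461] yang 11.0 w 0.085 f [0.7 0.5 0.5]
tool delta [0.0277 0.0148 0.2271] turn 4.2
```

```bash
python3 nudge.py '[0.0139,0.0074,0,4.2,0.06,0.0148,0.0064,0,0,0.06,0,0,0.045,0,0.06,0,0,0.045,0,0.06,0,0,0.045,0,0.06,0,0,0.04,0,0.06,0,0,0.03,0,0.06,0,0,0.02,0,0.06,0,0,0,0,0.06]' 60
python3 -c "
from h import *
to(.5495,.0205,.119,6.8)"
```

```text
time_s: 3.55
position: [0.5485, 0.0221, 0.1192]
tool_rot: [[-0.12, 0.993, -0.005], [0.993, 0.12, 0.001], [0.002, -0.005, -1.0]]
ft_force: [-0.6, 0.4, -0.2]
grip_width: 0.0602
gripper_force: 0.0
t 3.55 pos [0.5485 0.0221 0.1192] yang 6.92 w 0.0602 f [-0.6  0.4 -0.2]
tool delta [-0.0017  0.0008  0.0002] turn 0.12
```

```bash
python3 nudge.py '[0,0,0,0,0,0,0,0,0,0,0,0,0,0,0,0,0,0,0,0,0,0,-0.01,0,0,0,0,-0.03,0,0,0,0,-0.03,0,0,0,0,-0.03,0,0,0,0,0,0,0]' 80
python3 -c "
from h import *
to(.43,-.30,.219,0)"
```

```text
time_s: 4.45
position: [0.5512, 0.0205, 0.226]
tool_rot: [[-0.117, 0.993, 0.008], [0.993, 0.117, -0.002], [-0.002, 0.008, -1.0]]
ft_force: [-0.4, 0.6, -2.3]
grip_width: 0.0121
gripper_force: 78.6
t 4.45 pos [0.5512 0.0205 0.226 ] yang 6.72 w 0.0121 f [-0.4  0.6 -2.3]
tool delta [-0.304  -0.1579  0.0064] turn 6.72
```

```bash
python3 nudge.py '[-0.038,-0.0197,0,0,0,-0.038,-0.0197,0,0,0,-0.038,-0.0197,0,0,0,-0.038,-0.0197,0,0,0,-0.038,-0.0197,0,0,0,-0.038,-0.0197,0,0,0,-0.038,-0.0197,0,0,0,-0.038,-0.0197,0,0,0,0,0,0,6.7,0,0,0,0,0,0]' 80
python3 -c "
from h import *
to(.43,-.30,.033,0)"
```

```text
time_s: 5.45
position: [0.4281, -0.3002, 0.2205]
tool_rot: [[0.003, 1.0, -0.001], [1.0, -0.003, 0.002], [0.002, -0.001, -1.0]]
ft_force: [-0.1, -0.1, -2.9]
grip_width: 0.0123
gripper_force: 78.7
t 5.45 pos [ 0.4281 -0.3002  0.2205] yang -0.18 w 0.0123 f [-0.1 -0.1 -2.9]
tool delta [-0.      0.0021  0.1875] turn -0.18
```

```bash
python3 nudge.py '[0,0.002,0.045,0,0,0,0,0.045,0,0,0,0,0.04,0,0,0,0,0.03,0,0,0,0,0.015,0,0,0,0,0.01,0,0,0,0,0.004,0,0,0,0,0.002,0,0,0,0,0,0,0]' 80

```

```text
time_s: 6.35
position: [0.4308, -0.2986, 0.0327]
tool_rot: [[-0.003, 1.0, 0.0], [1.0, 0.003, 0.0], [0.0, 0.0, -1.0]]
ft_force: [-7.3, 8.1, 18.9]
grip_width: 0.0118
gripper_force: 81.6
```

```bash
python3 nudge.py '[0,0,-0.001,0,0.06,0,0,0,0,0.06,0,0,0,0,0.06,0,0,0,0,0.06,0,0,-0.03,0,0.06,0,0,-0.05,0,0.06,0,0,-0.05,0,0.06,0,0,-0.05,0,0.06,0,0,-0.05,0,0.06,0,0,-0.04,0,0.06]'
python3 -c "
from h import *
d=grab('wrist','w3')
g=cv2.cvtColor(d['pixels'],cv2.COLOR_RGB2GRAY)
print(proj(d,[.43,-.30,.042],True))
to(.44,.22,.3,-20)"
```

```text
time_s: 7.35
position: [0.4308, -0.2996, 0.3045]
tool_rot: [[-0.0, 1.0, 0.002], [1.0, 0.0, -0.002], [-0.002, 0.002, -1.0]]
ft_force: [0.4, -0.7, -0.5]
grip_width: 0.0601
gripper_force: 0.0
(np.float64(277.18947349070277), np.float64(176.32950900716384))
t 7.4 pos [ 0.4319 -0.3007  0.3104] yang 0.03 w 0.0602 f [-0.8  0.1  5.3]
tool delta [0.5208 0.0083 0.0056] turn 20.03
```

View pics/w3.png

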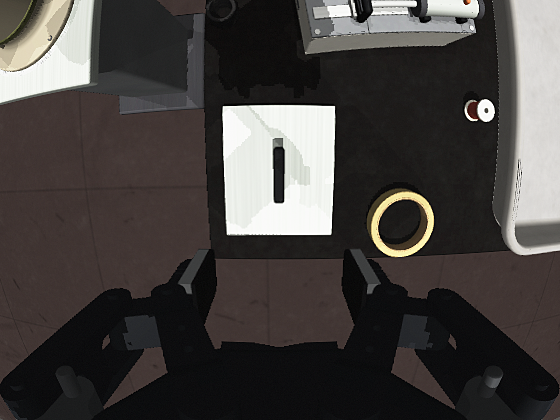

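Cover lies flat on the bench, handle at (278,175), clear of the tape roll. Now to the magazines.

```bash
R='' ; python3 nudge.py '[0.047,0,0,0,0.04,0.047,0,0,0,0.04,0.047,0,0,0,0.04,0.047,0,0,0,0.04,0.047,0,0,0,0.04,0.047,0,0,0,0.04,0.047,0,0,0,0.04,0.047,0,0,0,0.04,0.047,0,0,0,0.04,0.047,0,0,0,0.04]' >/dev/null
python3 nudge.py '[0.047,0,0,0,0.04,0.045,0,0,-8.5,0.04,0,0,0,-8.5,0.04,0,0,0,-8.5,0.04,0,0,0,-8.5,0.04,0,0,0,-8.5,0.04,0,0,0,-8.5,0.04,0,0,0,-8.5,0.04,0,0,0,-8.5,0.04,0,0,0,-8.5,0.04]' >/dev/null
python3 nudge.py '[0,0,0,-8.5,0.04,0,0,0,-8.5,0.04,0,0,0,-8.5,0.04,0,0,0,0,0.04,0,0,0,0,0.04]'
python3 -c "
from h import *
d=grab('wrist','w4')
to(.44,.25,.3,100)"
```

```text
time_s: 9.9
position: [0.4308, 0.2623, 0.3011]
tool_rot: [[-0.979, -0.204, -0.0], [-0.204, 0.979, -0.0], [0.0, -0.0, -1.0]]
ft_force: [-0.6, -0.2, 0.1]
grip_width: 0.0399
gripper_force: 0.0
t 9.95 pos [0.4308 0.2623 0.3011] yang 101.81 w 0.0399 f [-0.5 -0.1  0.7]
tool delta [-0.0065 -0.0139  0.0011] turn 1.81
```

View pics/w4.png

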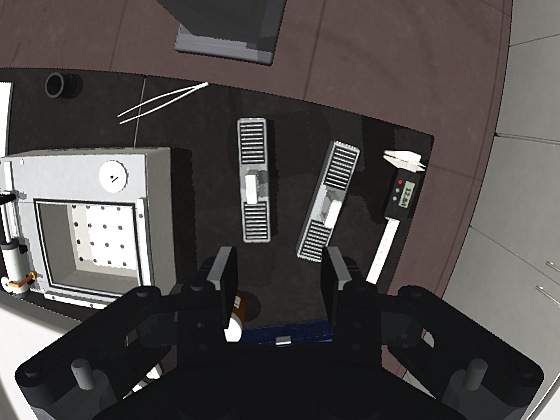

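Wrist view: the magazine nearer the box is a trough from (252,119) to (257,242) with its bar at (252,188). The other one has its bar at (331,213) and its trough ends at (346,143) and (309,260). The port is open, with the chamber floor visible.

```bash
cp /tmp/wrist.npz /tmp/w4.npz; python3 nudge.py '[0.03,0.03,0,0,0.04,0.03,0.03,0,0,0.04,0,0,0,0,0.04,0,0,0,0,0.04]'>/dev/null
cat >> h.py <<'E'
def bar(d,p,z=.072):
    """bright top of a grip bar near world p"""
    u,v=map(int,proj(d,[p[0],p[1],z],True)); g=cv2.cvtColor(d["pixels"],cv2.COLOR_RGB2GRAY)
    for t in(225,210,195,180):
        m=g>t
        if m[v-8:v+9,u-8:u+9].sum()>40: break
    c,r=rect(comp(m,u,v,10)); return c,r,t
E
python3 - <<'E'
from h import *
np.set_printoptions(precision=4,suppress=True)
W=[np.load('/tmp/w4.npz'),grab('wrist','w5')]
to(.44,.25,.3,100)
for n,p in(("m2",(.440,.227)),("m1",(.4514,.326))):
    rs=[]
    for d in W:
        u,v=proj(d,[*p,.072],True); 
        c,r,t=bar(d,p); print(n,(round(u),round(v)),t,r); rs.append((d,r[0]))
        b=cv2.boxPoints(r); e=[onz(d,float(q[0]),float(q[1]),.072,True)[:2] for q in b]
        L=max((e[1]-e[0],e[2]-e[1]),key=np.linalg.norm);print("  len",np.linalg.norm(L),"ang",np.degrees(np.arctan(L[1]/L[0])),"c",np.mean(e,0))
    print(" tri",tri([ray(d,*q,True) for d,q in rs]))
d=W[0]
for k,q in dict(a=(237,119),b=(268,119),c=(270,241),dd=(245,242)).items(): print(k,onz(d,*q,.03,True)[:2])
E
```

```text
t 10.4 pos [0.3599 0.3085 0.3014] yang 101.94 w 0.0396 f [-0.1  0.4 -0.3]
tool delta [-0.0663 -0.0738  0.0014] turn 1.94
m2 (246, 182) 225 ((250.38821411132812, 189.0470428466797), (28.531099319458008, 9.81715202331543), 85.60128784179688)
  len 0.03319119761623597 ang 15.173650113191883 c [0.4474 0.2329]
m2 (198, 231) 225 ((207.5, 229.0), (44.0, 25.0), 90.0)
  len 0.05560832252208604 ang 8.802905349029016 c [0.4352 0.2377]
 tri [0.4609 0.2286 0.0057]
m1 (329, 209) 225 ((332.5545959472656, 213.8441162109375), (9.532967567443848, 27.277503967285156), 19.29004669189453)
  len 0.032623872301303154 ang -4.986752562337353 c [0.4568 0.3323]
m1 (277, 256) 225 ((279.9053955078125, 261.4324035644531), (16.855907440185547, 28.015682220458984), 35.53767776489258)
  len 0.036358770953847014 ang -21.348465976581434 c [0.4575 0.3312]
 tri [0.4554 0.3311 0.0762]
a [0.3727 0.1978]
b [0.3654 0.2354]
c [0.5204 0.2693]
dd [0.5288 0.2369]
```

```bash
python3 -c "
from h import *
to(.4472,.2335,.06,103.3)"
```

```text
t 10.4 pos [0.3599 0.3085 0.3014] yang 101.94 w 0.0396 f [-0.1  0.4 -0.3]
tool delta [-0.0698 -0.0914  0.2414] turn -1.36
```

```bash
python3 nudge.py '[-0.0233,-0.0305,0,0,0.04,-0.0233,-0.0305,0,0,0.04,-0.0233,-0.0305,0,0,0.04,0,0,0.045,-1.4,0.04,0,0,0.045,0,0.04,0,0,0.045,0,0.04,0,0,0.04,0,0.04,0,0,0.02,0,0.04,0,0,0,0,0.04]'
python3 -c "
from h import *
to(.4472,.2335,.06,103.3); d=grab('wrist','w6')"
```

```text
time_s: 11.3
position: [0.4466, 0.2324, 0.1037]
tool_rot: [[-0.973, -0.229, -0.006], [-0.229, 0.973, -0.001], [0.006, -0.0, -1.0]]
ft_force: [0.1, -0.6, 0.6]
grip_width: 0.0403
gripper_force: 0.0
t 11.3 pos [0.4466 0.2324 0.1037] yang 103.26 w 0.0403 f [ 0.1 -0.6  0.6]
tool delta [-0.0011  0.001   0.0437] turn -0.04
```

View pics/w6.png

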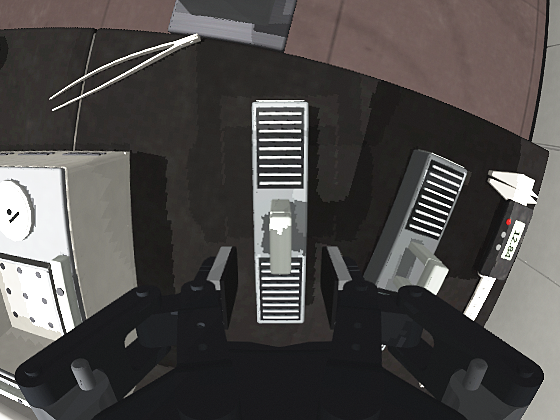

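View: magazine centred between the fingers, bar at (279,245), trough aligned with the tool, slides recessed in the trough.

```bash
python3 nudge.py '[-0.001,0.001,0.03,0,0.04,0,0,0.0135,0,0.04,0,0,0,0,0.0,0,0,0,0,0,0,0,0,0,0,0,0,0,0,0,0,0,-0.02,0,0,0,0,-0.04,0,0,0,0,-0.04,0,0,0,0,-0.04,0,0]' 50
python3 - <<'E'
from h import *
c,s=np.cos(np.radians(9)),np.sin(np.radians(9))
def B(x,y): return .5655+c*x-s*y,.0325+s*x+c*y
x,y=B(.03,-.03); print(x,y); to(x,y,.20,99)
E
```

```text
time_s: 12.35
position: [0.4473, 0.2347, 0.2048]
tool_rot: [[-0.973, -0.232, 0.0], [-0.232, 0.973, 0.0], [-0.0, 0.0, -1.0]]
ft_force: [-0.5, 0.1, -1.2]
grip_width: 0.0105
gripper_force: 51.0
0.5998236841690611 0.007562383733352794
t 12.35 pos [0.4473 0.2347 0.2048] yang 103.41 w 0.0105 f [-0.5  0.1 -1.2]
tool delta [-0.0957 -0.2563  0.0048] turn 4.41
```

```bash
cat >> h.py <<'E'
c9,s9=np.cos(np.radians(9)),np.sin(np.radians(9))
BO=np.array([.5655,.0325])
def B(x,y): return BO[0]+c9*x-s9*y,BO[1]+s9*x+c9*y
def loc():
    s=env.observe();p=np.array(s["position"]);q=p[:2]-BO
    print("box-local",round(c9*q[0]+s9*q[1],4),round(-s9*q[0]+c9*q[1],4),"z",p[2].round(4),"w",round(s["grip_width"],4),"f",np.round(s["ft_force"],1),"g",round(s["gripper_force"],1),"t",s["time_s"])
E
python3 nudge.py '[-0.0107,-0.0427,0,0,0,-0.0143,-0.0427,0,0,0,-0.0143,-0.0427,0,0,0,-0.0143,-0.0427,0,0,0,-0.0143,-0.0427,0,0,0,-0.0143,-0.0427,0,4.4,0,0,0,0,0,0]' >/dev/null
python3 -c "
from h import *
x,y=B(.02,-.03);to(x,y,.175,99);loc()
d=grab('wrist','w7')"
```

```text
t 13.05 pos [5.891e-01 1.000e-04 2.025e-01] yang 98.61 w 0.0109 f [-0.3  0.7 -1.8]
tool delta [-0.0017  0.0058  0.0275] turn -0.39
box-local 0.0182 -0.0357 z 0.2025 w 0.0109 f [-0.3  0.7 -1.8] g 51.0 t 13.05
```

View pics/w7.png

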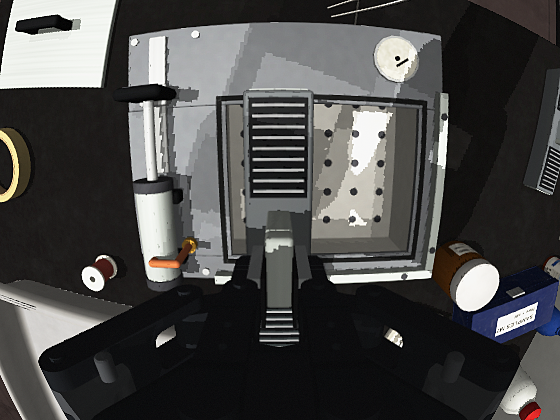

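View: magazine held square over the port. Port edges show at u≈222 and 420 and v≈97, the near end of the magazine at v≈90, pump on the left. Checking the box pose against the port corners.

```bash
python3 -c "
from h import *
d=np.load('/tmp/wrist.npz')
for q in((-.06,.075),(-.06,-.075),(.06,.075),(-.124,.097),(-.124,-.155)): print(q,np.round(proj(d,[*B(*q),.09],True),1))
for uv in((131,37),(440,29)): 
  p=onz(d,*uv,.09,True)[:2]-BO; print(uv,c9*p[0]+s9*p[1],-s9*p[0]+c9*p[1])
p=onz(d,245,91,.145,True)[:2]-BO; print('near end',c9*p[0]+s9*p[1],-s9*p[0]+c9*p[1])
"
```

```text
(-0.06, 0.075) [417.8 110.2]
(-0.06, -0.075) [225.6 106.2]
(0.06, 0.075) [407.  252.4]
(-0.124, 0.097) [440.5  36.8]
(-0.124, -0.155) [129.1  36.8]
(131, 37) -0.1235047925485228 -0.15322155538471238
(440, 29) -0.13093973412429788 0.09696096289636982
near end -0.0656490014472472 -0.054513730887604486
```

```bash
python3 nudge.py '[-0.002,0.004,0.02,-0.4,0,0,0,0.018,0,0,0,0,0.004,0,0,0,0,0.004,0,0,0,0,0.004,0,0,0,0,0,0,0]' 25
python3 -c "
from h import *
loc()"
python3 nudge.py '[0,0,0.004,0,0,0,0,0.004,0,0,0,0,0.004,0,0,0,0,0.003,0,0,0,0,0,0,0]' 
python3 -c "
from h import *
loc();grab('scene','s1');d=grab('wrist','w8')
import cv2
a=cv2.imread('pics/s1.png')[130:270,180:400];b=cv2.imread('pics/w8.png')
cv2.imwrite('pics/c1.png',cv2.resize(a,None,fx=3,fy=3))"
```

```text
time_s: 13.7
position: [0.5863, 0.0096, 0.1583]
tool_rot: [[-0.986, -0.165, 0.0], [-0.165, 0.986, -0.002], [0.0, -0.002, -1.0]]
ft_force: [-24.3, -2.5, 38.0]
grip_width: 0.0111
gripper_force: 59.2
box-local 0.017 -0.0259 z 0.1583 w 0.0111 f [-24.3  -2.5  38. ] g 59.2 t 13.7
time_s: 14.2
position: [0.5853, 0.0089, 0.1422]
tool_rot: [[-0.986, -0.165, -0.003], [-0.165, 0.986, -0.003], [0.004, -0.002, -1.0]]
ft_force: [-26.7, -5.8, 33.0]
grip_width: 0.0112
gripper_force: 64.7
box-local 0.0158 -0.0264 z 0.1422 w 0.0112 f [-26.7  -5.8  33. ] g 64.7 t 14.2
```

View pics/c1.png

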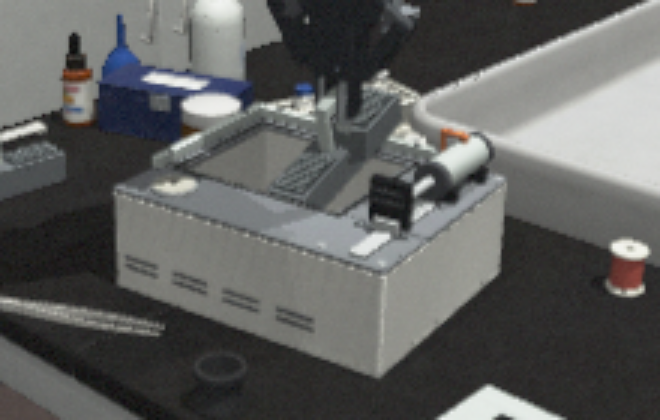

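Scene crop: the magazine is tilting, near end down inside the port and far end up on the far rail. Next I slide it down the slope toward the near side.

```bash
python3 nudge.py '[0.004,0,0.003,0,0,0.006,0,0.004,0,0,0.006,0,0.004,0,0,0.006,0,0.003,0,0,0,0,0,0,0]' 20
python3 -c "
from h import *
loc();d=grab('wrist','w9')"
```

```text
time_s: 14.8
position: [0.5676, 0.0061, 0.1268]
tool_rot: [[-0.986, -0.165, 0.007], [-0.165, 0.986, -0.001], [-0.007, -0.002, -1.0]]
ft_force: [-0.5, -0.5, 5.6]
grip_width: 0.0106
gripper_force: 65.2
box-local -0.0021 -0.0265 z 0.1268 w 0.0106 f [-0.5 -0.5  5.6] g 65.2 t 14.8
```

View pics/w9.png

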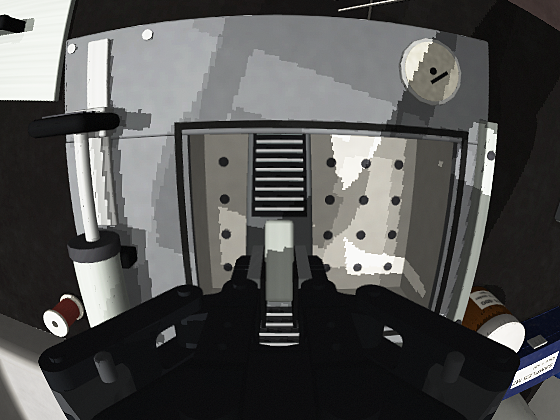

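View: near end at v≈134 just inside the near port edge, tilt about 29°. Continuing.

```bash
python3 nudge.py '[0.009,0,0.0045,0,0,0.009,0,0.0045,0,0,0.009,0,0.0045,0,0,0.009,0,0.0045,0,0,0.009,0,0.0045,0,0,0.009,0,0.003,0,0,0,0,0,0,0]' 20
python3 -c "
from h import *
loc();d=grab('wrist','w10');d=grab('scene','s2');a=cv2.imread('pics/s2.png')[140:240,230:370];b=cv2.imread('pics/w10.png')
cv2.imwrite('pics/c2.png',np.hstack([cv2.resize(b,(400,300)),cv2.resize(a,(400,300))]))"
```

```text
time_s: 15.55
position: [0.5227, -0.002, 0.1044]
tool_rot: [[-0.986, -0.163, 0.029], [-0.163, 0.987, 0.001], [-0.029, -0.004, -1.0]]
ft_force: [27.8, 15.1, 17.3]
grip_width: 0.0108
gripper_force: 68.0
box-local -0.0477 -0.0273 z 0.1044 w 0.0108 f [27.8 15.1 17.3] g 68.0 t 15.55
```

View pics/c2.png

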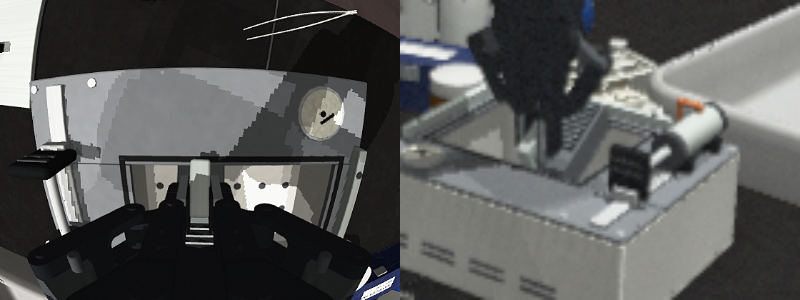

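The left picture shows the magazine in the port; the +x force suggests the bridge's near post touches the near edge. I back off in +x while lowering, so the floor levels it.

```bash
python3 nudge.py '[-0.004,0,0.002,0,0,-0.0025,0,0.004,0,0,-0.0025,0,0.004,0,0,0,0,0,0,0]' 20
python3 -c "
from h import *
loc()"
python3 nudge.py '[-0.002,0,0.004,0,0,-0.002,0,0.004,0,0,0,0,0,0,0]' 20
python3 -c "
from h import *
loc()"
```

```text
time_s: 16.05
position: [0.5295, -0.0019, 0.0946]
tool_rot: [[-0.986, -0.164, 0.022], [-0.164, 0.986, -0.003], [-0.021, -0.006, -1.0]]
ft_force: [13.5, 3.5, 31.7]
grip_width: 0.0108
gripper_force: 71.3
box-local -0.041 -0.0284 z 0.0946 w 0.0108 f [13.5  3.5 31.7] g 71.3 t 16.05
time_s: 16.35
position: [0.5359, -0.0013, 0.0883]
tool_rot: [[-0.986, -0.164, 0.029], [-0.164, 0.986, -0.003], [-0.028, -0.008, -1.0]]
ft_force: [18.9, 6.5, 39.3]
grip_width: 0.0111
gripper_force: 76.7
box-local -0.0345 -0.0288 z 0.0883 w 0.0111 f [18.9  6.5 39.3] g 76.7 t 16.35
```

```bash
python3 nudge.py '[-0.001,0,0,0,0.0112,0,0,0,0,0.0112]' 20
python3 -c "
from h import *
loc();d=grab('scene','s3');a=cv2.imread('pics/s3.png')[140:240,230:370]
cv2.imwrite('pics/c3.png',cv2.resize(a,(700,500)))"
```

```text
time_s: 16.55
position: [0.536, -0.0009, 0.0878]
tool_rot: [[-0.986, -0.164, 0.027], [-0.164, 0.986, -0.003], [-0.026, -0.007, -1.0]]
ft_force: [18.7, 6.7, 35.1]
grip_width: 0.0114
gripper_force: 43.3
box-local -0.0344 -0.0284 z 0.0878 w 0.0114 f [18.7  6.7 35.1] g 43.3 t 16.55
```

View pics/c3.png

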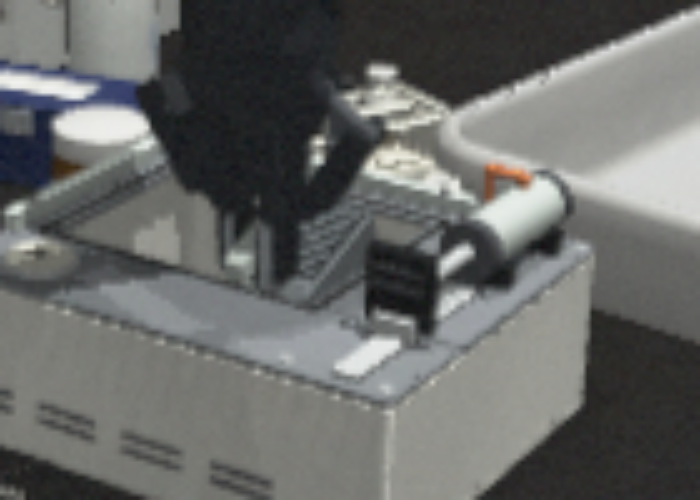

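The far end is now sinking through the port; slackening by opening command does reduce the pad force. Lowering on.

```bash
python3 nudge.py '[-0.003,0,0.003,0,0.0116,-0.003,0,0.004,0,0.0116,-0.003,0,0.004,0,0.0116,0,0,0,0,0.0116]' 20
python3 -c "
from h import *
loc()"
python3 nudge.py '[-0.003,0,0.004,0,0.0116,-0.002,0,0.003,0,0.0116,0,0,0,0,0.0116]' 20
python3 -c "
from h import *
loc()"
```

```text
time_s: 17.0
position: [0.5389, 0.0008, 0.0718]
tool_rot: [[-0.986, -0.165, 0.009], [-0.165, 0.986, -0.001], [-0.008, -0.003, -1.0]]
ft_force: [6.5, -0.3, 8.6]
grip_width: 0.0119
gripper_force: 21.3
box-local -0.0312 -0.0271 z 0.0718 w 0.0119 f [ 6.5 -0.3  8.6] g 21.3 t 17.0
time_s: 17.3
position: [0.5424, 0.0017, 0.0637]
tool_rot: [[-0.986, -0.165, 0.004], [-0.165, 0.986, -0.001], [-0.004, -0.001, -1.0]]
ft_force: [3.6, -0.5, 4.6]
grip_width: 0.0118
gripper_force: 20.9
box-local -0.0276 -0.0268 z 0.0637 w 0.0118 f [ 3.6 -0.5  4.6] g 20.9 t 17.3
```

```bash
python3 nudge.py '[0,0,-0.001,0,0.026,0,0,0,0,0.026,0,0,0,0,0.026,0,0,-0.01,0,0.026,0,0,-0.03,0,0.026,0,0,-0.05,0,0.03,0,0,-0.05,0,0.03,0,0,-0.05,0,0.03,0,0,0,0,0.04,0,0,0,0,0.04]' 20
python3 - <<'E'
from h import *
loc(); d=grab('wrist','w11')
p=B(-.0276,-.0268); print(proj(d,[*p,.08],True))
for z in(.08,):
    c,r,t=bar(d,p,z); print(r,t)
    e=[onz(d,float(q[0]),float(q[1]),z,True)[:2]-BO for q in cv2.boxPoints(r)]
    print([(round(c9*q[0]+s9*q[1],4),round(-s9*q[0]+c9*q[1],4)) for q in e])
E
```

```text
time_s: 18.3
position: [0.541, 0.0011, 0.2545]
tool_rot: [[-0.987, -0.164, 0.002], [-0.164, 0.987, -0.0], [-0.002, -0.001, -1.0]]
ft_force: [0.8, 0.4, 0.0]
grip_width: 0.0401
gripper_force: 0.0
box-local -0.0291 -0.0272 z 0.2545 w 0.0401 f [0.8 0.4 0. ] g 0.0 t 18.3
(np.float64(279.0591861428113), np.float64(191.35157560932902))
((279.0, 195.5), (31.0, 10.0), 90.0) 210
[(np.float64(-0.0387), np.float64(-0.0317)), (np.float64(-0.0388), np.float64(-0.0221)), (np.float64(-0.0079), np.float64(-0.0218)), (np.float64(-0.0078), np.float64(-0.0316))]
```

Released; bar seen at box (-23,-27) mm at the expected height. Now the second magazine.

```bash
python3 -c "
from h import *
to(.45,.33,.2545,85)"
```

```text
t 18.35 pos [0.5406 0.0011 0.2531] yang 99.41 w 0.0402 f [ 0.8 -0.6 -1.3]
tool delta [ 0.0356  0.3393 -0.0013] turn 14.41
```

```bash
python3 nudge.py '[0.0045,0.0424,0,0,0.04,0.0045,0.0424,0,0,0.04,0.0045,0.0424,0,0,0.04,0.0045,0.0424,0,0,0.04,0.0045,0.0424,0,0,0.04,0.0045,0.0424,0,0,0.04,0.0045,0.0424,0,0,0.04,0.0045,0.0424,0,7.2,0.04,0,0,0,7.2,0.04,0,0,0,0,0.04]' 20
cat >> h.py <<'E'
def meas(d,p,z):
    c,r,t=bar(d,p,z); e=[onz(d,float(q[0]),float(q[1]),z,True)[:2] for q in cv2.boxPoints(r)]
    L=max((e[1]-e[0],e[2]-e[1]),key=np.linalg.norm)
    print("px",np.round(r[0],1),np.round(r[1],1),"t",t,"len",np.linalg.norm(L).round(4),"ang",np.degrees(np.arctan(L[1]/L[0])).round(2),"c",np.mean(e,0).round(4)); return r[0]
E
python3 - <<'E'
from h import *
d=grab('wrist','w12'); meas(d,(.4568,.332),.072); to(.4568,.332,.06,85)
# trough orientation: grey region on black bench
g=cv2.cvtColor(d["pixels"],cv2.COLOR_RGB2GRAY); u,v=map(int,proj(d,[.4568,.332,.03],True))
m=cv2.morphologyEx((g>70).astype(np.uint8),cv2.MORPH_CLOSE,np.ones((7,7))); c,r=rect(comp(m,u,v,8)); print(r)
print(np.round([onz(d,float(q[0]),float(q[1]),.03,True)[:2] for q in cv2.boxPoints(r)],4).tolist())
E
```

```text
time_s: 19.35
position: [0.4492, 0.3304, 0.2516]
tool_rot: [[-0.996, 0.086, -0.003], [0.086, 0.996, -0.002], [0.003, -0.002, -1.0]]
ft_force: [0.5, 0.2, 0.3]
grip_width: 0.04
gripper_force: 0.0
px [280.5 184. ] [ 31. 138.] t 225 len 0.14 ang -5.47 c [0.4464 0.3325]
t 19.4 pos [0.4496 0.3297 0.2519] yang 85.2 w 0.0397 f [ 0.1 -0.4  0.1]
tool delta [-0.0074  0.0032  0.1919] turn 0.2
((280.4999694824219, 184.99998474121094), (139.99996948242188, 32.99999237060547), 90.0)
[[0.3741, 0.321], [0.3771, 0.3565], [0.5381, 0.3445], [0.5347, 0.3055]]
```

```bash
python3 nudge.py '[-0.0064,0.0029,0.045,0,0.04,0,0,0.045,0,0.04,0,0,0.045,0,0.04,0,0,0.035,0,0.04,0,0,0.017,0,0.04,0,0,0.004,0,0.04,0,0,0,0,0.04]' 30
python3 -c "
from h import *
to(.4562,.332,.06,85.1)"
```

```text
time_s: 20.1
position: [0.457, 0.3314, 0.0621]
tool_rot: [[-0.996, 0.086, -0.001], [0.086, 0.996, -0.0], [0.001, -0.001, -1.0]]
ft_force: [-0.1, -0.1, -0.4]
grip_width: 0.0397
gripper_force: 0.0
t 20.1 pos [0.457  0.3314 0.0621] yang 85.05 w 0.0397 f [-0.1 -0.1 -0.4]
tool delta [0.0009 0.0005 0.0021] turn -0.05
```

```bash
python3 nudge.py '[0,0,0.002,0,0.0,0,0,0,0,0,0,0,0,0,0,0,0,0,0,0,0,0,-0.02,0,0,0,0,-0.045,0,0,0,0,-0.045,0,0,0,0,-0.04,0,0,0,0,0,0,0]' 35
python3 -c "
from h import *
x,y=B(.02,.03);to(x,y,.205,99)"
```

```text
time_s: 21.0
position: [0.4583, 0.3331, 0.2159]
tool_rot: [[-0.996, 0.087, 0.01], [0.087, 0.996, 0.004], [-0.009, 0.005, -1.0]]
ft_force: [0.4, 0.1, -1.8]
grip_width: 0.0111
gripper_force: 36.5
t 21.0 pos [0.4583 0.3331 0.2159] yang 85.04 w 0.0111 f [ 0.4  0.1 -1.8]
tool delta [-0.1449 -0.2563  0.0109] turn -13.96
```

```bash
python3 nudge.py '[-0.0207,-0.0366,0,0,0,-0.0207,-0.0366,0,0,0,-0.0207,-0.0366,0,0,0,-0.0207,-0.0366,0,0,0,-0.0207,-0.0366,0,0,0,-0.0207,-0.0366,0,0,0,-0.0207,-0.0366,0,-7,0,0,0,0,-7,0,0,0,0,0,0]' 35
python3 - <<'E'
from h import *
x,y=B(.02,.03);to(x,y,.175,99);loc()
d=grab('wrist','w13'); p=B(-.0233,-.0268); meas(d,p,.08)
# deck near edge line: bright deck vs dark bench, columns
g=cv2.cvtColor(d["pixels"],cv2.COLOR_RGB2GRAY).astype(int)
pts=[]
for uu in range(190,430,12):
    col=g[0:110,uu]; 
    for vv in range(2,100):
        if col[vv]>100 and col[vv+3]>100 and col[vv+6]>100 and col[vv-1]<=100:
            q=onz(d,uu,vv,.09,True)[:2]-BO; pts.append((uu,vv,round(c9*q[0]+s9*q[1],4),round(-s9*q[0]+c9*q[1],4))); break
print(pts)
E
```

```text
time_s: 21.9
position: [0.5787, 0.0634, 0.2091]
tool_rot: [[-0.988, -0.156, -0.002], [-0.156, 0.988, 0.0], [0.002, 0.001, -1.0]]
ft_force: [-0.5, 0.4, -1.7]
grip_width: 0.0112
gripper_force: 36.5
t 21.9 pos [0.5787 0.0634 0.2091] yang 98.97 w 0.0112 f [-0.5  0.4 -1.7]
tool delta [-0.0022  0.0015  0.0341] turn -0.03
box-local 0.0179 0.0285 z 0.2091 w 0.0112 f [-0.5  0.4 -1.7] g 36.5 t 21.9
px [209.5 152.5] [37. 11.] t 225 len 0.0305 ang 7.29 c [0.5464 0.0012]
[(190, 30, np.float64(-0.1249), np.float64(-0.0411)), (202, 29, np.float64(-0.1248), np.float64(-0.0313)), (214, 28, np.float64(-0.1249), np.float64(-0.0216)), (226, 27, np.float64(-0.1251), np.float64(-0.0121)), (238, 27, np.float64(-0.1245), np.float64(-0.0026)), (250, 26, np.float64(-0.125), np.float64(0.0067)), (262, 26, np.float64(-0.1247), np.float64(0.016)), (274, 26, np.float64(-0.1246), np.float64(0.0252)), (286, 26, np.float64(-0.1246), np.float64(0.0345)), (298, 26, np.float64(-0.1248), np.float64(0.0437)), (310, 26, np.float64(-0.125), np.float64(0.0531)), (322, 27, np.float64(-0.1246), np.float64(0.0624)), (334, 28, np.float64(-0.1243), np.float64(0.0719)), (346, 28, np.float64(-0.125), np.float64(0.0814)), (358, 29, np.float64(-0.1249), np.float64(0.0911))]
```

Box yaw/pose confirmed (near edge at -124.8 mm all along), and magazine one's bar agrees in two views at floor height. Same tilt routine now at y ≈ +29.

```bash
python3 nudge.py '[0,0,0.02,0,0.0,0,0,0.02,0,0.0,0,0,0.004,0,0.0,0,0,0.004,0,0.0,0,0,0.004,0,0.0,0,0,0,0,0.0]' 25
python3 nudge.py '[0,0,0.004,0,0,0,0,0.004,0,0,0,0,0.004,0,0,0,0,0.003,0,0,0,0,0,0,0]' 
python3 nudge.py '[0.004,0,0.003,0,0,0.006,0,0.004,0,0,0.006,0,0.004,0,0,0.006,0,0.003,0,0,0,0,0,0,0]' 25
python3 -c "
from h import *
loc()
d=grab('wrist','w14')"
```

```text
time_s: 22.55
position: [0.5788, 0.0647, 0.1601]
tool_rot: [[-0.988, -0.156, 0.002], [-0.156, 0.988, -0.0], [-0.002, -0.0, -1.0]]
ft_force: [-5.9, 0.2, 6.4]
grip_width: 0.0113
gripper_force: 37.8
time_s: 23.05
position: [0.5761, 0.0642, 0.1473]
tool_rot: [[-0.988, -0.157, -0.003], [-0.157, 0.988, -0.002], [0.003, -0.001, -1.0]]
ft_force: [-26.5, -4.0, 29.9]
grip_width: 0.0109
gripper_force: 46.2
time_s: 23.55
position: [0.5719, 0.0615, 0.142]
tool_rot: [[-0.987, -0.155, 0.049], [-0.155, 0.988, 0.0], [-0.048, -0.007, -0.999]]
ft_force: [34.4, 10.4, 43.5]
grip_width: 0.0112
gripper_force: 50.0
box-local 0.0108 0.0277 z 0.142 w 0.0112 f [34.4 10.4 43.5] g 50.0 t 23.55
```

Near end is catching on the near edge; I back off in +x and tilt more before sliding.

```bash
python3 nudge.py '[-0.006,0,-0.003,0,0,-0.008,0,0,0,0,0,0,0,0,0]' 25
python3 -c "
from h import *
loc()
d=grab('wrist','w15')
g=cv2.cvtColor(d['pixels'],cv2.COLOR_RGB2GRAY).astype(int)
print('edge col', g[60:170:2,279].tolist()); print('side', g[60:170:2,350].tolist())
import numpy as np
for q in((-.06,.0285),): print(proj(d,[*B(*q),.09],True))
"
```

```text
time_s: 23.9
position: [0.5724, 0.0625, 0.1382]
tool_rot: [[-0.988, -0.156, 0.008], [-0.156, 0.988, -0.003], [-0.007, -0.004, -1.0]]
ft_force: [-13.6, -4.3, 34.7]
grip_width: 0.0112
gripper_force: 50.8
box-local 0.0115 0.0285 z 0.1382 w 0.0112 f [-13.6  -4.3  34.7] g 50.8 t 23.9
edge col [191, 192, 191, 191, 193, 193, 192, 195, 194, 192, 193, 193, 193, 192, 191, 192, 194, 187, 29, 37, 42, 83, 202, 171, 120, 168, 172, 39, 33, 188, 249, 42, 33, 17, 195, 194, 32, 32, 27, 144, 219, 31, 34, 31, 144, 245, 38, 34, 37, 0, 236, 44, 35, 36, 25]
side [249, 235, 247, 80, 170, 162, 162, 160, 160, 154, 192, 193, 196, 195, 195, 193, 194, 195, 175, 33, 40, 40, 184, 199, 156, 73, 84, 82, 150, 143, 142, 133, 134, 133, 136, 138, 140, 143, 143, 146, 147, 146, 144, 144, 144, 144, 146, 146, 147, 148, 147, 147, 149, 147, 148]
(np.float64(278.5816413386656), np.float64(110.13654203890339))
```

```bash
python3 nudge.py '[0,0,0.005,0,0,0,0,0.004,0,0,0.003,0,0.003,0,0,0,0,0,0,0]' 25
python3 -c "
from h import *
loc()"
```

```text
time_s: 24.35
position: [0.5677, 0.0619, 0.1224]
tool_rot: [[-0.988, -0.156, 0.002], [-0.156, 0.988, -0.002], [-0.001, -0.002, -1.0]]
ft_force: [-8.7, -5.0, 11.9]
grip_width: 0.0113
gripper_force: 48.6
box-local 0.0068 0.0287 z 0.1224 w 0.0113 f [-8.7 -5.  11.9] g 48.6 t 24.35
```

```bash
python3 - <<'E'
from h import *
d=grab('wrist','w16'); g=cv2.cvtColor(d['pixels'],cv2.COLOR_RGB2GRAY).astype(int)
print([(v,int(g[v,279])) for v in range(90,260,3)])
print([(v,int(g[v,350])) for v in range(90,150,3)])
def P(x,z): return round(float(proj(d,[*B(x,.0287),z],True)[1]),1)
px,pz=.0068,.1284
print('port near edge',P(-.06,.09))
for th in(20,25,30,35,40,45):
    t=np.radians(th);s,c=np.sin(t),np.cos(t)
    f=lambda u,h:P(px+u*c-(h-.066)*s,pz+u*s+(h-.066)*c)
    print(th,'bottom',f(-.08,0),'toptrough',f(-.08,.03),'bartop near',f(-.017,.072),'bartop far',f(.017,.072),'deck x', )
E
```

```text
[(90, 192), (93, 192), (96, 190), (99, 191), (102, 149), (105, 41), (108, 41), (111, 182), (114, 185), (117, 216), (120, 136), (123, 252), (126, 248), (129, 129), (132, 17), (135, 242), (138, 111), (141, 19), (144, 244), (147, 76), (150, 22), (153, 235), (156, 54), (159, 10), (162, 238), (165, 41), (168, 26), (171, 250), (174, 108), (177, 28), (180, 148), (183, 132), (186, 26), (189, 51), (192, 225), (195, 25), (198, 13), (201, 234), (204, 9), (207, 14), (210, 159), (213, 129), (216, 31), (219, 214), (222, 234), (225, 236), (228, 235), (231, 235), (234, 235), (237, 235), (240, 236), (243, 236), (246, 236), (249, 236), (252, 241), (255, 123), (258, 132)]
[(90, 197), (93, 193), (96, 194), (99, 194), (102, 194), (105, 36), (108, 43), (111, 21), (114, 199), (117, 140), (120, 143), (123, 255), (126, 251), (129, 252), (132, 252), (135, 252), (138, 251), (141, 251), (144, 252), (147, 252)]
port near edge 119.0
20 bottom 141.0 toptrough 126.2 bartop near 237.5 bartop far 317.2 deck x
25 bottom 152.3 toptrough 135.4 bartop near 236.4 bartop far 316.7 deck x
30 bottom 163.8 toptrough 144.9 bartop near 235.7 bartop far 315.9 deck x
35 bottom 175.3 toptrough 154.6 bartop near 235.2 bartop far 314.7 deck x
40 bottom 187.0 toptrough 164.5 bartop near 235.1 bartop far 313.2 deck x
45 bottom 198.7 toptrough 174.6 bartop near 235.3 bartop far 311.4 deck x
```

```bash
python3 - <<'E'
from h import *
g=cv2.imread('pics/w13.png',0).astype(int); print([(v,int(g[v,279])) for v in range(60,270,4)])
g=cv2.imread('pics/w16.png'); h=cv2.imread('pics/w13.png'); cv2.imwrite('pics/c4.png',np.hstack([g[60:360,100:460],h[60:360,100:460]]))
E
```

```text
[(60, 134), (64, 165), (68, 164), (72, 165), (76, 164), (80, 166), (84, 165), (88, 159), (92, 106), (96, 156), (100, 43), (104, 18), (108, 31), (112, 47), (116, 176), (120, 40), (124, 46), (128, 199), (132, 25), (136, 23), (140, 199), (144, 26), (148, 0), (152, 119), (156, 26), (160, 65), (164, 8), (168, 25), (172, 208), (176, 24), (180, 18), (184, 186), (188, 25), (192, 64), (196, 40), (200, 34), (204, 120), (208, 120), (212, 119), (216, 77), (220, 79), (224, 75), (228, 75), (232, 75), (236, 72), (240, 72), (244, 185), (248, 183), (252, 103), (256, 102), (260, 104), (264, 104), (268, 103)]
```

View pics/c4.png

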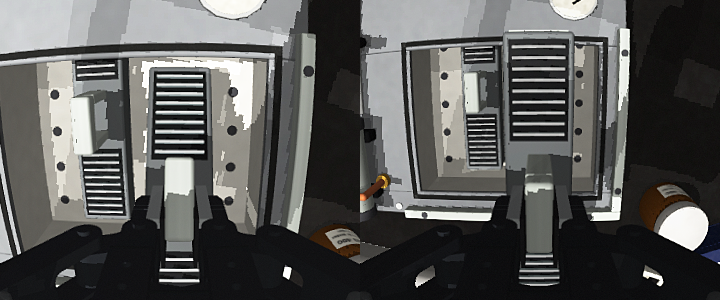

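View: left (now) shows the second magazine's near end inside the port at v≈128, with the first magazine lying flat beside it. Right shows the earlier level state. I estimate the tilt from the near end's apparent width and row.

```bash
python3 - <<'E'
from h import *
d=np.load('/tmp/wrist.npz')
px,pz=.0068,.1284
V=lambda x,z,y=.0287: proj(d,[*B(x,y),z],True)
def pred(th,du,dh):
    t=np.radians(th);s,c=np.sin(t),np.cos(t)
    X=lambda u,h:(px+(u+du)*c-(h-.066+dh)*s,pz+(u+du)*s+(h-.066+dh)*c)
    a=X(-.08,.03); w=V(*a,.0287+.018)[0]-V(*a,.0287-.018)[0]
    rail=pz+(.074-px)*np.tan(t)-(.066-dh)/c
    return V(*a)[1],V(*X(-.017,.072))[1],abs(w),rail
from scipy.optimize import least_squares
f=lambda p:[pred(*p)[0]-128,pred(*p)[1]-217,(pred(*p)[2]-62)*1, p[1]*300,p[2]*300]
for x0 in((20,0,0),(35,0,0)):
    r=least_squares(f,x0,x_scale=(10,.01,.01)); print(r.x,r.cost,pred(*r.x))
E
```

```text
[ 2.85122518e+01 -6.80101382e-03  5.71838704e-03] 4.9851370629244665 (np.float64(127.76631408531487), np.float64(217.48338927003212), np.float64(60.39495691848046), np.float64(0.09630322821827432))
[ 2.85122720e+01 -6.80100096e-03  5.71845269e-03] 4.985137062974421 (np.float64(127.76632193189803), np.float64(217.4833818862608), np.float64(60.394969699118036), np.float64(0.09630332048476163))
```

Fit: tilt ≈28°, bar slipped ~7 mm along the jaws; bar centre at about (-2,130) mm, equivalent to the first run. Sliding down the slope.

```bash
python3 nudge.py '[0.009,0,0.0045,0,0,0.009,0,0.0045,0,0,0.008,0,0.0045,0,0,0.008,0,0.004,0,0,0.008,0,0.003,0,0,0,0,0,0,0]' 25
python3 -c "
from h import *
loc()"
```

```text
time_s: 25.0
position: [0.5251, 0.056, 0.0992]
tool_rot: [[-0.988, -0.156, -0.003], [-0.156, 0.988, 0.0], [0.002, 0.001, -1.0]]
ft_force: [0.8, 0.6, -1.5]
grip_width: 0.0111
gripper_force: 46.9
box-local -0.0362 0.0295 z 0.0992 w 0.0111 f [ 0.8  0.6 -1.5] g 46.9 t 25.0
```

```bash
python3 nudge.py '[0.001,0,0.003,0,0,-0.001,0,0.004,0,0.0111,-0.0025,0,0.004,0,0.0113,-0.0025,0,0.003,0,0.0113,0,0,0,0,0.0113]' 20
python3 -c "
from h import *
loc()"

```

```text
time_s: 25.5
position: [0.5346, 0.0567, 0.0875]
tool_rot: [[-0.988, -0.156, 0.008], [-0.156, 0.988, -0.0], [-0.008, -0.001, -1.0]]
ft_force: [4.7, 1.4, 10.8]
grip_width: 0.0115
gripper_force: 36.7
box-local -0.0267 0.0288 z 0.0875 w 0.0115 f [ 4.7  1.4 10.8] g 36.7 t 25.5
```

```bash
python3 nudge.py '[-0.001,0,0.004,0,0.0115,-0.001,0,0.004,0,0.0115,-0.001,0,0.004,0,0.0115,0,0,0,0,0.0115]' 20
python3 -c "
from h import *
loc()"
python3 nudge.py '[-0.001,0,0.004,0,0.0116,-0.001,0,0.004,0,0.0116,0,0,0,0,0.0116]' 20
python3 -c "
from h import *
loc();d=grab('wrist','w17')"
```

```text
time_s: 25.9
position: [0.5404, 0.0571, 0.0771]
tool_rot: [[-0.988, -0.156, 0.016], [-0.156, 0.988, -0.001], [-0.016, -0.003, -1.0]]
ft_force: [12.0, 2.8, 18.2]
grip_width: 0.0117
gripper_force: 29.8
box-local -0.0209 0.0282 z 0.0771 w 0.0117 f [12.   2.8 18.2] g 29.8 t 25.9
time_s: 26.2
position: [0.5392, 0.0574, 0.0669]
tool_rot: [[-0.988, -0.156, 0.007], [-0.156, 0.988, -0.0], [-0.006, -0.002, -1.0]]
ft_force: [5.5, 0.4, 6.5]
grip_width: 0.0118
gripper_force: 24.1
box-local -0.0221 0.0287 z 0.0669 w 0.0118 f [5.5 0.4 6.5] g 24.1 t 26.2
```

```bash
python3 nudge.py '[-0.001,0,0.003,0,0.0116,0,0,0.003,0,0.0116,0,0,0,0,0.0116,0,0,0,0,0.026,0,0,0,0,0.026,0,0,0,0,0.026,0,0,-0.01,0,0.026,0,0,-0.03,0,0.026,0,0,-0.05,0,0.03,0,0,-0.05,0,0.03]' 20
python3 nudge.py '[0,0,-0.05,0,0.04,0,0,-0.03,0,0.04,0,0,0,0,0.04]' >/dev/null
python3 - <<'E'
from h import *
loc(); d=grab('wrist','w18')
for p in((-.0238,-.0275),(-.028,.0285)):
    q=B(*p); meas(d,q,.08)
E
```

```text
time_s: 27.25
position: [0.5368, 0.0578, 0.2019]
tool_rot: [[-0.988, -0.157, -0.001], [-0.157, 0.988, 0.0], [0.001, 0.0, -1.0]]
ft_force: [1.5, 0.1, -0.3]
grip_width: 0.0303
gripper_force: 0.0
box-local -0.023 0.0291 z 0.2851 w 0.0401 f [ 1.3  0.1 -0.6] g 0.0 t 27.55
px [226.5 188. ] [16.  9.] t 225 len 0.0175 ang 7.06 c [0.5529 0.0031]
px [278.5 182.5] [29.  9.] t 210 len 0.0313 ang 9.17 c [0.5386 0.0572]
```

```bash
cp /tmp/wrist.npz /tmp/w18.npz; python3 nudge.py '[0.03,-0.03,0,0,0.04,0.03,-0.03,0,0,0.04,0,0,0,0,0.04,0,0,0,0,0.04]' >/dev/null
python3 - <<'E'
from h import *
a=np.load('/tmp/w18.npz'); d=grab('wrist','w19'); loc()
q=B(-.0227,.0286); r2=meas(d,q,.08); r1=meas(a,q,.08)
print(tri([ray(a,*r1,True),ray(d,*r2,True)]))
meas(d,B(-.0238,-.0275),.08)
# cover
x,y=.43,-.30; to(x,y,.30,0)
t=grab('top'); g=cv2.cvtColor(t['pixels'],cv2.COLOR_RGB2GRAY); u,v=map(int,proj(t,[.46,-.30,.008])); c,r=rect(comp(g>170,u,v,6)); print(u,v,r, np.array([onz(t,float(k[0]),float(k[1]),.008)[:2] for k in cv2.boxPoints(r)]).mean(0))
E
```

```text
box-local -0.0839 -0.0305 z 0.2792 w 0.04 f [-0.2 -0.1 -0.1] g 0.0 t 28.05
px [333.  236.5] [ 9.1 17.6] t 225 len 0.0205 ang 8.26 c [0.5338 0.0569]
px [278.5 182.5] [29.  9.] t 210 len 0.0313 ang 9.17 c [0.5386 0.0572]
[0.53901083 0.05851019 0.0688206 ]
px [282.5 240.5] [27.  9.] t 225 len 0.0316 ang 9.37 c [0.5468 0.0027]
t 28.05 pos [ 0.4874 -0.0107  0.2792] yang 98.99 w 0.04 f [-0.2 -0.1 -0.1]
tool delta [ 0.1019 -0.2768 -0.0209] turn -81.01
378 223 ((378.436767578125, 233.78054809570312), (48.63801193237305, 58.72830581665039), 88.66777801513672) [ 0.42951583 -0.29804385]
```

Both magazines are consistent with lying level at floor height. The cover is still at (0.4295,-0.298). Going to it.

```bash
python3 -c "
from h import *
d=np.load('/tmp/wrist.npz');g=cv2.cvtColor(d['pixels'],cv2.COLOR_RGB2GRAY);u,v=map(int,proj(d,[*B(-.0227,.0286),.08],True))
for t in(150,170,190): c,r=rect(comp(g>t,u,v,10)); print(t,r)"
python3 nudge.py '[0.0146,-0.0395,-0.003,0,0.06,0.0146,-0.0395,-0.003,0,0.06,0.0146,-0.0395,-0.003,0,0.06,0.0146,-0.0395,-0.003,0,0.06,0.0146,-0.0395,-0.003,0,0.06,0.0146,-0.0395,-0.003,0,0.06,0.0146,-0.0395,-0.003,0,0.06,0,0,0,8.5,0.06,0,0,0,8.5,0.06,0,0,0,8.5,0.06]' >/dev/null
python3 nudge.py '[0,0,0,8.5,0.06,0,0,0,8.5,0.06,0,0,0,8.5,0.06,0,0,0,8.5,0.06,0,0,0,8.5,0.06,0,0,0,8.5,0.06,0,0,0,8.5,0.06,0,0,0,8.5,0.06,0,0,0,5.5,0.06,0,0,0,0,0.06]'
python3 - <<'E'
from h import *
d=grab('wrist','w20'); g=cv2.cvtColor(d['pixels'],cv2.COLOR_RGB2GRAY)
u,v=map(int,proj(d,[.4295,-.298,.042],True)); c,r=rect(comp(g<70,u,v,5)); print("handle",r)
e=[onz(d,float(k[0]),float(k[1]),.042,True)[:2] for k in cv2.boxPoints(r)]; print(np.round(e,4).tolist(),np.mean(e,0))
u,v=map(int,proj(d,[.46,-.298,.008],True)); c,r=rect(comp(g>140,u,v,5)); 
e=[onz(d,float(k[0]),float(k[1]),.008,True)[:2] for k in cv2.boxPoints(r)]; print(np.round(e,4).tolist(),np.mean(e,0)); to(.4295,-.298,.031,0)
E
```

```text
150 ((333.5, 236.5), (19.0, 11.0), 90.0)
170 ((333.0, 236.5), (19.0, 10.0), 90.0)
190 ((333.16241455078125, 236.22589111328125), (9.475857734680176, 18.95171546936035), 4.085616588592529)
time_s: 30.1
position: [0.4307, -0.2995, 0.3003]
tool_rot: [[-0.001, 1.0, -0.001], [1.0, 0.001, 0.001], [0.001, -0.001, -1.0]]
ft_force: [-0.1, -0.6, -0.4]
grip_width: 0.0598
gripper_force: 0.0
handle ((279.0, 175.0), (10.0, 56.0), 0.0)
[[0.4253, -0.332], [0.4255, -0.2626], [0.4375, -0.2626], [0.4377, -0.332]] [ 0.43149068 -0.29731428]
[[0.3585, -0.2102], [0.5043, -0.2101], [0.5102, -0.3882], [0.3529, -0.3884]] [ 0.43147901 -0.29921707]
t 30.15 pos [ 0.4306 -0.2995  0.3003] yang 0.21 w 0.0598 f [-0.6  0.9 -0.4]
tool delta [ 0.0014 -0.0009  0.2693] turn 0.21
```

```bash
python3 nudge.py '[0.001,0.0007,0.045,0,0.06,0,0,0.045,0,0.06,0,0,0.045,0,0.06,0,0,0.045,0,0.06,0,0,0.04,0,0.06,0,0,0.03,0,0.06,0,0,0.015,0,0.06,0,0,0.004,0,0.06,0,0,0,0,0.06]' 
python3 nudge.py '[0,0,0,0,0,0,0,0,0,0,0,0,0,0,0,0,0,0,0,0,0,0,-0.02,0,0,0,0,-0.045,0,0,0,0,-0.045,0,0,0,0,-0.045,0,0,0,0,-0.04,0,0,0,0,0,0,0]' 100
python3 - <<'E'
from h import *
x,y=B(-.006,-.006); to(x,y,.225,9)
E
```

```text
time_s: 31.05
position: [0.4309, -0.2989, 0.0316]
tool_rot: [[-0.002, 1.0, -0.0], [1.0, 0.002, 0.0], [0.0, -0.0, -1.0]]
ft_force: [-0.0, 0.2, 0.1]
grip_width: 0.0601
gripper_force: 0.0
time_s: 32.05
position: [0.4317, -0.3002, 0.2322]
tool_rot: [[-0.0, 1.0, 0.007], [1.0, 0.001, -0.008], [-0.008, 0.007, -1.0]]
ft_force: [0.1, -0.6, -3.0]
grip_width: 0.0116
gripper_force: 98.4
t 32.05 pos [ 0.4317 -0.3002  0.2322] yang 0.03 w 0.0116 f [ 0.1 -0.6 -3. ]
tool delta [0.3258 0.1289 0.0056] turn -8.97
```

```bash
python3 nudge.py '[0.0407,0.0161,0,0,0,0.0407,0.0161,0,0,0,0.0407,0.0161,0,0,0,0.0407,0.0161,0,0,0,0.0407,0.0161,0,0,0,0.0407,0.0161,0,0,0,0.0407,0.0161,0,0,0,0.0407,0.0161,0,-4.5,0,0,0,0,-4.5,0,0,0,0,0,0]' 
python3 - <<'E'
from h import *
x,y=B(-.006,-.006); to(x,y,.1236,9); loc(); d=grab('wrist','w21')
g=cv2.cvtColor(d['pixels'],cv2.COLOR_RGB2GRAY)
E
```

```text
time_s: 33.05
position: [0.5589, 0.0277, 0.2254]
tool_rot: [[-0.159, 0.987, -0.003], [0.987, 0.159, 0.0], [0.001, -0.003, -1.0]]
ft_force: [-0.0, 0.1, -2.6]
grip_width: 0.0118
gripper_force: 98.4
t 33.05 pos [0.5589 0.0277 0.2254] yang 9.17 w 0.0118 f [-0.   0.1 -2.6]
tool delta [-0.0024  0.0015  0.1018] turn 0.17
box-local -0.0073 -0.0037 z 0.2254 w 0.0118 f [-0.   0.1 -2.6] g 98.4 t 33.05
```

```bash
python3 nudge.py '[-0.002,0.001,0.03,0.2,0,0,0,0.03,0,0,0,0,0.02,0,0,0,0,0.01,0,0,0,0,0.005,0,0,0,0,0.004,0,0,0,0,0,0,0]' 
python3 -c "
from h import *
loc()"
```

```text
time_s: 33.8
position: [0.5607, 0.0245, 0.1282]
tool_rot: [[-0.152, 0.988, 0.001], [0.988, 0.152, -0.0], [-0.0, 0.001, -1.0]]
ft_force: [0.3, 0.0, -2.4]
grip_width: 0.0117
gripper_force: 98.4
box-local -0.0059 -0.0071 z 0.1282 w 0.0117 f [ 0.3  0.  -2.4] g 98.4 t 33.8
```

```bash
python3 nudge.py '[0,0,0.003,0,0,0,0,0.002,0,0,0,0,0,0,0]' 
python3 nudge.py '[0,0,0.001,0,0,0,0,0,0,0]' 
python3 -c "
from h import *
loc()"
```

```text
time_s: 34.1
position: [0.5607, 0.0248, 0.123]
tool_rot: [[-0.153, 0.988, 0.0], [0.988, 0.153, -0.0], [-0.0, 0.0, -1.0]]
ft_force: [-0.1, -0.1, -2.6]
grip_width: 0.0117
gripper_force: 98.5
time_s: 34.3
position: [0.5607, 0.0248, 0.1228]
tool_rot: [[-0.153, 0.988, 0.001], [0.988, 0.153, -0.0], [-0.0, 0.001, -1.0]]
ft_force: [-2.6, -0.5, 5.7]
grip_width: 0.0118
gripper_force: 99.5
box-local -0.0059 -0.0069 z 0.1228 w 0.0118 f [-2.6 -0.5  5.7] g 99.5 t 34.3
```

```bash
python3 nudge.py '[0,0.002,0,0,0,0,0.002,0,0,0,0,0.001,0,0,0,0,0,0,0,0]' 
python3 nudge.py '[0.002,0,0,0,0,0.002,0,0,0,0,0.001,0,0,0,0,0,0,0,0,0]' 
python3 -c "
from h import *
loc()"
```

```text
time_s: 34.7
position: [0.5643, 0.0253, 0.1228]
tool_rot: [[-0.153, 0.988, -0.003], [0.988, 0.153, -0.001], [-0.001, -0.003, -1.0]]
ft_force: [-9.6, -1.2, 8.9]
grip_width: 0.0117
gripper_force: 100.0
time_s: 35.1
position: [0.5641, 0.0284, 0.1228]
tool_rot: [[-0.153, 0.988, -0.001], [0.988, 0.153, -0.004], [-0.004, -0.002, -1.0]]
ft_force: [-8.1, -11.6, 7.2]
grip_width: 0.0117
gripper_force: 99.7
box-local -0.0021 -0.0038 z 0.1228 w 0.0117 f [ -8.1 -11.6   7.2] g 99.7 t 35.1
```

```bash
python3 nudge.py '[0,0.0015,-0.0003,0,0,0,0.0015,0,0,0,0,0,0,0,0]' 
python3 -c "
from h import *
loc()"
python3 nudge.py '[0.0015,0,0,0,0,0.0015,0,0,0,0,0,0,0,0,0]' 
python3 -c "
from h import *
loc()"
```

```text
time_s: 35.4
position: [0.5642, 0.0284, 0.1228]
tool_rot: [[-0.153, 0.988, -0.009], [0.988, 0.153, -0.005], [-0.004, -0.01, -1.0]]
ft_force: [-22.2, -16.6, 13.4]
grip_width: 0.0116
gripper_force: 100.7
box-local -0.0019 -0.0038 z 0.1228 w 0.0116 f [-22.2 -16.6  13.4] g 100.7 t 35.4
time_s: 35.7
position: [0.564, 0.0295, 0.1228]
tool_rot: [[-0.153, 0.988, -0.009], [0.988, 0.153, -0.009], [-0.007, -0.01, -1.0]]
ft_force: [-21.5, -25.2, 13.1]
grip_width: 0.0118
gripper_force: 100.5
box-local -0.002 -0.0027 z 0.1228 w 0.0118 f [-21.5 -25.2  13.1] g 100.5 t 35.7
```

```bash
python3 nudge.py '[0.0015,0,0,0,0,0.0015,0,0,0,0,0,0,0,0,0]' 
python3 -c "
from h import *
loc()"
```

```text
time_s: 36.0
position: [0.5636, 0.0323, 0.1228]
tool_rot: [[-0.153, 0.988, -0.008], [0.988, 0.153, -0.009], [-0.008, -0.01, -1.0]]
ft_force: [-22.5, -27.1, 12.3]
grip_width: 0.0121
gripper_force: 100.5
box-local -0.002 0.0001 z 0.1228 w 0.0121 f [-22.5 -27.1  12.3] g 100.5 t 36.0
```

```bash
python3 nudge.py '[0.0015,-0.001,0,0,0,0.0015,0,0,0,0,0,0,0,0,0]' 
python3 -c "
from h import *
loc()"
python3 nudge.py '[0.0015,0,0,0,0,0,0,0,0,0]' 
python3 -c "
from h import *
loc()"
```

```text
time_s: 36.3
position: [0.5636, 0.0324, 0.1229]
tool_rot: [[-0.152, 0.988, -0.005], [0.988, 0.152, -0.014], [-0.013, -0.007, -1.0]]
ft_force: [-16.1, -40.6, 7.6]
grip_width: 0.0114
gripper_force: 100.0
box-local -0.0019 0.0002 z 0.1229 w 0.0114 f [-16.1 -40.6   7.6] g 100.0 t 36.3
time_s: 36.5
position: [0.5636, 0.0325, 0.123]
tool_rot: [[-0.152, 0.988, -0.005], [0.988, 0.152, -0.017], [-0.016, -0.007, -1.0]]
ft_force: [-15.9, -48.0, 7.8]
grip_width: 0.0114
gripper_force: 99.9
box-local -0.0019 0.0003 z 0.123 w 0.0114 f [-15.9 -48.    7.8] g 99.9 t 36.5
```

```bash
python3 nudge.py '[-0.003,-0.001,0,0,0,0,0,0,0,0]' | tail -3
python3 nudge.py '[0,0,0,0,0.03,0,0,0,0,0.04,0,0,0,0,0.04,0,0,-0.02,0,0.05,0,0,-0.045,0,0.05,0,0,-0.045,0,0.05,0,0,-0.045,0,0.05,0,0,-0.045,0,0.05,0,0,0,0,0.05,0,0,0,0,0.05]' 
python3 - <<'E'
from h import *
d=grab('wrist','w22'); loc(); np.set_printoptions(precision=4,suppress=True)
g=cv2.cvtColor(d['pixels'],cv2.COLOR_RGB2GRAY)
def L(p): q=p[:2]-BO; return round(float(c9*q[0]+s9*q[1]),4),round(float(-s9*q[0]+c9*q[1]),4)
u,v=map(int,proj(d,[*B(-.002,0),.132],True)); c,r=rect(comp(g<70,u,v,5)); print("handle",r,[L(onz(d,float(k[0]),float(k[1]),.132,True)) for k in cv2.boxPoints(r)])
for nm,q in(("near",(-.075,0)),("left",(0,.089)),("far",(.074,0)),("right",(0,-.089)),("near40",(-.075,.05)),("near-40",(-.075,-.05)),("far40",(.074,.05)),("left-40",(-.04,.089))):
    u,v=proj(d,[*B(*q),.098],True); print(nm,round(u,1),round(v,1))
np.save('/tmp/g.npy',g)
E
```

```text
ft_force: [-11.2, -30.0, 6.6]
grip_width: 0.0115
gripper_force: 99.9
time_s: 37.7
position: [0.5647, 0.0385, 0.3226]
tool_rot: [[-0.154, 0.988, 0.002], [0.988, 0.154, -0.0], [-0.0, 0.002, -1.0]]
ft_force: [0.1, -0.1, -0.8]
grip_width: 0.0504
gripper_force: 0.0
box-local -0.0002 0.006 z 0.3212 w 0.0499 f [-0.1  0.5 -0.8] g 0.0 t 37.75
handle ((276.5, 191.5), (67.0, 13.0), 90.0) [(-0.0075, 0.0366), (0.0055, 0.0366), (0.0055, -0.0335), (-0.0081, -0.0335)]
near 211.8 187.6
left 277.4 107.1
far 342.8 187.2
right 278.0 260.0
near40 210.1 143.7
near-40 214.2 229.3
far40 344.2 143.2
left-40 240.7 107.7
```

```bash
python3 - <<'E'
from h import *
d=np.load('/tmp/wrist.npz'); g=np.load('/tmp/g.npy')
def prof(pts): return [int(cv2.getRectSubPix(g,(1,1),tuple(map(float,proj(d,[*B(*p),.098],True))))[0,0]) for p in pts]
r=np.arange(.078,.101,.001)
print('y',(r*1000).round().astype(int).tolist())
for x in(-.06,-.03,.03,.06): print(x,prof([(x,a) for a in r]))
r=np.arange(.062,.085,.001); print('x',(r*1000).round().astype(int).tolist())
for y in(-.08,-.05,0,.05,.08): print(y,prof([(a,y) for a in r]))
r=np.arange(-.085,-.062,.001); print('near',(r*1000).round().astype(int).tolist())
for y in(-.08,-.05,0,.05,.08): print(y,prof([(a,y) for a in r]))
E
```

```text
y [78, 79, 80, 81, 82, 83, 84, 85, 86, 87, 88, 89, 90, 91, 92, 93, 94, 95, 96, 97, 98, 99, 100, 101]
-0.06 [246, 248, 247, 247, 247, 247, 247, 246, 248, 252, 236, 166, 214, 254, 231, 191, 180, 221, 228, 63, 9, 10, 16, 17]
-0.03 [252, 242, 207, 171, 175, 177, 178, 180, 181, 182, 133, 114, 151, 187, 183, 181, 176, 182, 199, 75, 16, 12, 17, 17]
0.03 [252, 250, 249, 251, 246, 233, 227, 229, 254, 254, 239, 130, 147, 180, 181, 180, 178, 182, 188, 81, 12, 12, 16, 18]
0.06 [247, 247, 248, 248, 247, 248, 248, 248, 250, 254, 209, 74, 177, 183, 179, 179, 179, 182, 182, 123, 4, 9, 15, 16]
x [62, 63, 64, 65, 66, 67, 68, 69, 70, 71, 72, 73, 74, 75, 76, 77, 78, 79, 80, 81, 82, 83, 84, 85]
-0.08 [248, 252, 249, 220, 46, 3, 4, 10, 13, 9, 8, 6, 17, 48, 62, 62, 61, 60, 60, 60, 60, 60, 60, 60]
-0.05 [240, 240, 240, 240, 240, 240, 238, 238, 242, 241, 219, 147, 204, 236, 243, 240, 240, 245, 252, 172, 68, 10, 22, 24]
0 [246, 247, 247, 247, 247, 246, 247, 247, 251, 250, 228, 155, 172, 140, 97, 76, 78, 83, 167, 89, 35, 19, 23, 24]
0.05 [248, 247, 247, 248, 247, 247, 247, 248, 249, 250, 216, 188, 219, 254, 24
[... 190 characters left out ...]
, -81, -80, -79, -78, -77, -76, -75, -74, -73, -72, -71, -70, -69, -68, -67, -66, -65, -64, -63, -62]
-0.08 [54, 56, 58, 59, 61, 59, 60, 60, 60, 61, 63, 59, 45, 24, 6, 9, 9, 9, 8, 7, 0, 3, 148, 255]
-0.05 [179, 179, 179, 179, 180, 180, 181, 180, 180, 180, 186, 214, 215, 214, 214, 213, 212, 219, 217, 222, 224, 223, 220, 215]
0 [129, 132, 133, 131, 130, 130, 130, 131, 128, 109, 175, 211, 215, 210, 211, 214, 214, 213, 213, 216, 221, 221, 217, 215]
0.05 [247, 246, 239, 242, 194, 152, 154, 165, 154, 142, 191, 239, 239, 237, 238, 240, 240, 238, 239, 239, 240, 241, 241, 239]
0.08 [152, 151, 151, 152, 153, 153, 151, 152, 148, 173, 214, 237, 233, 233, 235, 237, 237, 237, 240, 246, 248, 248, 247, 248]
```

Seams at both rails are hairline (about 1 px at x=73 mm and y=89 mm) and uniform along their length, so the cover is flush and square. Now locate the thrust plate.

```bash
cat >> h.py <<'E'
def L(p): q=p[:2]-BO; return round(float(c9*q[0]+s9*q[1]),4),round(float(-s9*q[0]+c9*q[1]),4)
E
python3 - <<'E'
from h import *
W=[('w22',np.load('/tmp/wrist.npz'),True),('w1',np.load('/tmp/w1.npz'),True),('w2',np.load('/tmp/w2.npz'),True)]
for n,d,f in W:
    g=cv2.cvtColor(d['pixels'],cv2.COLOR_RGB2GRAY)
    r=np.arange(-.13,.0,.003)
    for y in(-.12,-.136): print(n,y,[(int(round(a*1000)),int(g[int(round(v)),int(round(u))])) for a in r for u,v in[proj(d,[*B(a,y),.136],True)] if 0<=v<420 and g[int(round(v)),int(round(u))]<70])
d=np.load('/tmp/top.npz'); print(L(onz(d,316.4,203.3,.136)))
E
```

```text
w22 -0.12 [(-130, 14), (-127, 13), (-124, 13), (-121, 11), (-118, 13), (-115, 12), (-112, 14), (-109, 15), (-106, 12), (-103, 12), (-100, 11), (-97, 13), (-94, 13), (-91, 11), (-88, 12), (-85, 13), (-82, 15), (-79, 15), (-76, 7), (-73, 10), (-70, 9), (-67, 11), (-64, 9)]
w22 -0.136 [(-130, 13), (-127, 13), (-124, 13), (-121, 10), (-118, 13), (-115, 12), (-112, 13), (-109, 10), (-106, 13), (-103, 9), (-100, 11), (-97, 9), (-94, 11), (-91, 12), (-88, 15), (-85, 14), (-82, 15), (-79, 17), (-76, 10), (-73, 12), (-70, 10), (-67, 8), (-64, 24), (-61, 30), (-58, 27), (-55, 25), (-52, 28), (-49, 26), (-46, 26), (-43, 30), (-40, 27), (-37, 29), (-34, 29), (-31, 30), (-28, 26), (-25, 27), (-22, 27), (-19, 26), (-16, 26), (-13, 26), (-10, 27), (-7, 29), (-4, 27), (-1, 28)]
w1 -0.12 [(-130, 24), (-127, 27), (-124, 27), (-121, 25), (-76, 6), (-73, 26), (-70, 26), (-13, 0)]
w1 -0.136 [(-130, 26), (-127, 24), (-124, 26), (-121, 28), (-118, 28), (-115, 26), (-112, 27), (-109, 26), (-106, 27), (-103, 26), (-100, 27), (-97, 29), (-94, 31), (-91, 29), (-88, 27), (-85, 30), (-82, 30), (-79, 27), (-73, 2
[... 207 characters left out ...]
 32), (-13, 30), (-10, 31), (-7, 30), (-4, 26), (-1, 26)]
w2 -0.12 [(-130, 29), (-127, 26), (-124, 25), (-121, 27), (-118, 27), (-115, 6), (-73, 29), (-70, 26), (-67, 0), (-4, 63)]
w2 -0.136 [(-130, 27), (-127, 29), (-124, 28), (-121, 26), (-118, 23), (-115, 24), (-112, 20), (-109, 14), (-106, 24), (-103, 22), (-100, 23), (-97, 22), (-94, 22), (-91, 19), (-88, 21), (-85, 14), (-82, 25), (-79, 23), (-76, 45), (-73, 28), (-70, 27), (-67, 9), (-64, 25), (-61, 23), (-58, 26), (-55, 23), (-52, 23), (-49, 20), (-46, 17), (-43, 18), (-40, 18), (-37, 19), (-34, 20), (-31, 20), (-28, 19), (-25, 23), (-22, 22), (-19, 22), (-16, 21), (-13, 22), (-10, 23), (-7, 26), (-4, 27), (-1, 21)]
(-0.0746, -0.127)
```

Plate top spans x ≈ -76…-66 mm in both views. I go down in front of it with closed fingers.

```bash
python3 nudge.py '[-0.034,-0.027,0,0,0,-0.034,-0.027,0,0,0,-0.034,-0.027,0,0,0,-0.032,-0.025,0,0,0,0,0,0.045,0,0,0,0,0.045,0,0,0,0,0.045,0,0,0,0,0,0,0]' 40
python3 -c "
from h import *
loc()"
```

```text
time_s: 38.55
position: [0.4773, -0.1092, 0.1814]
tool_rot: [[-0.153, 0.988, -0.012], [0.988, 0.153, 0.006], [0.008, -0.011, -1.0]]
ft_force: [0.0, 0.1, -0.3]
grip_width: 0.0001
gripper_force: 0.0
box-local -0.1092 -0.1261 z 0.1814 w 0.0001 f [ 0.   0.1 -0.3] g 0.0 t 38.55
```

```bash
python3 nudge.py '[0,0,0.04,0,0,0,0,0.025,0,0,0,0,0,0,0]' | grep -E 'pos|ft'
python3 nudge.py '[0,0.01,0,0,0,0,0.008,0,0,0,0,0.006,0,0,0,0,0.006,0,0,0,0,0,0,0,0]' | grep -E 'pos|ft'
python3 -c "
from h import *
loc()"
```

```text
position: [0.4796, -0.1101, 0.1209]
ft_force: [-0.4, 1.0, -0.2]
position: [0.5107, -0.106, 0.1227]
ft_force: [-4.6, -1.7, 3.7]
box-local -0.0758 -0.1282 z 0.1227 w 0.0003 f [-4.6 -1.7  3.7] g 2.4 t 39.35
```

```bash
python3 nudge.py '[0,0.01,0,0,0,0,0.01,0,0,0,0,0.006,0,0,0,0,0,0,0,0]' | grep -E 'pos|ft'
python3 nudge.py '[0,0.004,0,0,0,0,0.003,0,0,0,0,0.003,0,0,0,0,0,0,0,0]' | grep -E 'pos|ft'
python3 -c "
from h import *
loc()"
```

```text
position: [0.5355, -0.1019, 0.1223]
ft_force: [-8.3, -1.6, 7.1]
position: [0.5416, -0.1008, 0.1223]
ft_force: [-25.4, -5.4, 15.5]
box-local -0.0445 -0.128 z 0.1223 w -0.0001 f [-25.4  -5.4  15.5] g 13.4 t 40.15
```

At the end stop (25 N). Let it snap back, then retreat.

```bash
python3 nudge.py '[0,0.001,0,0,0,0,0,0,0,0,0,-0.03,0,0,0,0,-0.035,0,0,0,0,0,-0.04,0,0,0,0,-0.05,0,0,0,0,-0.05,0,0,0,0.03,-0.03,0,0,0.04,0.03,0,0,0,0.04,0.03,0,0,0]'
python3 nudge.py '[0.04,0.03,0,0,0.05,0,0,0,0,0.05,0,0,0,0,0.05,0,0,0,0,0.05]'|grep ft
python3 - <<'E'
from h import *
d=grab('wrist','w23'); loc(); g=cv2.cvtColor(d['pixels'],cv2.COLOR_RGB2GRAY)
def prof(pts,z): return [int(g[int(round(v)),int(round(u))]) for p in pts for u,v in[proj(d,[*B(*p),z],True)] if 0<=v<420 and 0<=u<560]
r=np.arange(.082,.097,.001)
for x in(-.06,-.03,.03,.06): print(x,prof([(x,a) for a in r],.098))
r=np.arange(.067,.083,.001)
for y in(-.05,0,.05,.08): print(y,prof([(a,y) for a in r],.098))
u,v=map(int,proj(d,[*B(-.001,0),.132],True)); c,q=rect(comp(g<70,u,v,5)); print([L(onz(d,float(k[0]),float(k[1]),.132,True)) for k in cv2.boxPoints(q)])
print('plate',[(int(round(a*1000))) for a in np.arange(-.1,-.02,.003) if prof([(a,-.12)],.136)[:1] and prof([(a,-.12)],.136)[0]<70])
t=grab('top'); gt=cv2.cvtColor(t['pixels'],cv2.COLOR_RGB2GRAY); cnt=[]
print('top plate',[(int(round(a*1000)),int(gt[int(round(v)),int(round(u))])) for a in np.arange(-.1,-.01,.004) for u,v in[proj(t,[*B(a,-.128),.136])]])
E
```

```text
time_s: 41.15
position: [0.5603, -0.0167, 0.2932]
tool_rot: [[-0.151, 0.989, 0.003], [0.989, 0.151, -0.0], [-0.0, 0.003, -1.0]]
ft_force: [1.2, 0.0, -0.4]
grip_width: -0.0001
gripper_force: 0.0
ft_force: [-0.1, -0.6, 0.2]
box-local 0.0155 -0.0094 z 0.2923 w 0.05 f [0.5 0.5 0.5] g 0.0 t 41.6
-0.06 [246, 246, 247, 247, 248, 254, 225, 110, 255, 237, 163, 106, 246, 255, 255]
-0.03 [179, 177, 178, 178, 179, 182, 168, 61, 155, 188, 181, 181, 177, 175, 188]
0.03 [182, 182, 180, 183, 181, 185, 186, 105, 127, 194, 183, 181, 179, 179, 186]
0.06 [186, 186, 185, 185, 185, 193, 158, 69, 194, 185, 182, 180, 180, 183, 199]
-0.05 [242, 239, 238, 242, 245, 234, 97, 240, 244, 241, 241, 243, 243, 253, 226, 22]
0 [242, 238, 240, 244, 247, 193, 145, 207, 57, 84, 84, 87, 80, 120, 129, 60]
0.05 [247, 248, 248, 249, 253, 207, 154, 255, 251, 248, 248, 248, 253, 255, 255, 95]
0.08 [178, 181, 183, 183, 183, 142, 73, 164, 191, 181, 177, 175, 175, 196, 35, 20]
[(-0.008, 0.0359), (0.0059, 0.036), (0.0068, -0.0336), (-0.0078, -0.0339)]
plate [-100, -97, -94, -91, -88, -85, -82, -79, -76, -73, -70, -67, -64, -61, -58, -55, -52, -49, -46, -43]
top plate [(-100, 241), (-96, 241), (-92, 241), (-88, 240), (-84, 190), (-80, 123), (-76, 42), (-72, 46), (-68, 182), (-64, 223), (-60, 221), (-56, 207), (-52, 228), (-48, 224), (-44, 222), (-40, 230), (-36, 226), (-32, 224), (-28, 212), (-24, 232), (-20, 226), (-16, 200), (-12, 118)]
```

The slide is back at rest (plate at -76 mm in the top view) and the cover seams are unchanged. Handing in.

```bash
python3 -c "
from rig import env, viewer, workorder
print(workorder.close_job())"
```

```text
the job is handed in; nothing more can be done
None
```

Job handed in at about 42 s: both magazines present (no third was there) are in the chamber and looked level, the cover is back flush and square on both rails, and the purge slide was pushed to its stop and snapped back; no verdict was returned.

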